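# Turn sample carriers coated side up and load the bridge reader

### The arm

A 7-joint arm with a two-finger parallel gripper is mounted at the origin on a cart in front of the work surface, level with it; the furniture and walls round the work are solid. World frame = base frame: x ahead of the robot, y to its left, z up, the work surface at z = 0. Lengths are in m, angles in rad, forces in N, time in s.
With the tool pointing down it reaches from about 0.4 to 0.85 m from the base axis. Payload 4.5 kg.
Tool frame: the origin (TCP) lies midway between the tips of the shut fingers; the grasp point (between the pads) lies 19 mm behind it; y points along the fingers, z is the direction in which the jaws open and shut, and the axes are right-handed (so a half turn about y gives the same grasp; the last joint's range is limited). The gripper opens to 88 mm and grips with 3 to 60 N. Pads are 18 mm wide; open, the fingers measure 123 mm over their backs; the gripper's body (75 mm by 187 mm) begins 45 mm behind the grasp point.
Start: joints at [1.215, 0.689, -0.195, 1.565, 0.157, 0.902, -0.215], TCP at [0.238, -0.578, 0.239] pointing down, gripper open.
Joint ranges: [-3.01, 3.01], [-0.46, 2.08], [-1.47, 1.51], [0.13, 2.56], [-1, 4.14], [0.04, 2.09], [-2.66, 2.66]. Speed limits (rad/s): [2.57, 2.57, 3.14, 3.14, 3.14, 3.14, 3.14].

### API

Orientations are given as a unit quaternion [x, y, z, w].
In Python, from plant import r, snapshot, get_calibration, job, boxes_of gives the robot as it stands. The module is installed in compiled form; this text tells all that it offers.
- The arm moves only by the shell command python3 -m handwheel 'ROWS' [OPENING] [FORCE]. ROWS is JSON, a list that holds one entry, the list of rows, each a list of 6 numbers: the shift along the tool's x, y, z as a fraction of full scale, then the turn, a rotation vector about the tool's x, y, z as a fraction of full scale. In form: [[[x, y, z, wx, wy, wz], ...]]. A call has 1 to 12 rows; each row is the pose to reach, as a shift and turn from the pose commanded when the call began, along the tool's axes at that moment, turning the shorter way round; what a row does not reach only later rows make up. Full scale, the value 1, is 100 cm for a shift and 180 degrees for a turn. A row lasts 1/12 s, in which the tool goes at most 41.7 mm and 7.16 degrees, less where a joint would pass 70% of its speed; a pose out of reach is approached as far as the arm can. A call with a number of a shift or a turn outside -1 to 1 is refused whole. A call with a gripper value outside its range is refused whole. OPENING is the opening, from -1 (shut) to 1 (fully open), set as the call begins (- or left out, the last holds). The fingers move at their own pace and stop on an object; FORCE is the grip in N (left out, the last holds). Time passes only in rows, so rows that repeat a pose let the fingers close. It gives the time, the measured TCP pose, the force and the opening at its end, in the units of the state.
- r.get_state(): the state, without advancing time (a new reading comes with each control period).
- snapshot(name): name is "scene" or "top"; returns the picture (420x560x3 uint8, red, green, blue); there is no depth.
- get_calibration(name): a dict with "fx", "fy", "cx", "cy" (pixels), "T" (4x4, takes a point from camera to world coordinates). Camera axes: x right, y down, z forward; pixel columns grow to the right and rows downward; lengths in m; the calibration is good to about 2 mm. A picture is of the moment at which its call begins. get_calibration takes no time and is no camera call.
- job.finish_job(): hands the job in, once; it reports no verdict.
Trained networks look in the newest picture that a camera, given by its name, has taken for a name from the list of things; names that differ only in an ending like _2 or _b are one class to them, and where a whole thing is asked for, a point or a joint stands for the part that bears it (a point fixed in the world has none). Each returns a list of dicts, best first, with "confidence" (0 to 1); they miss things now and then, are a little off and sometimes report something else, mostly with a low value. They report only what shows in the picture. A call takes as long as a camera call. They do not tell look-alikes from the thing itself.
- boxes_of(thing, camera): "bbox" ([left, top, right, bottom] in pixels, round what is visible of it).
The state is a dict: "clock": time; "q": joint angles; "qd": joint speeds; "joint_torque": joint torques, N m; "tool_pos": TCP position; "eef_rot": TCP orientation; "contact_force": force on the tool from outside, world axes, zero at the start; "moment": the same for the moment, N m; "opening": opening from 0.0 (shut) to 1.0 (fully open).
Only numpy, scipy, OpenCV 4.12 (cv2) and the standard library are available. Lean on these libraries where they do the work, as an engineer would, in place of code of your own. Each camera call takes 0.05 s, during which the arm holds its last target. There are 200 camera calls.

### The job

The sample carriers were left coated side down. Turn every carrier on the bench over so that its spotted coated face is up (the V-shaped cradle is there to help) and push each one lengthwise into a lane of its own under the reader's low bridge, fully home against the rear stop; when all are loaded, press the green start button down and let go. Leave the bottles and the beaker behind the work alone.

Things in the scene. Friction and masses are not known exactly. Their poses are not given: they have to be found in the camera images.
- carrier_1_mid (a point): flat sample carrier, 80 x 45 x 12 mm, 50 to 100 g, white rim; two or three are present (None: absent or held). Point: its centre. x along the 80 mm length, y along the 45 mm width, z out of the BACK face (blue, three white ribs). The coated face (white, eight coloured spots) is on the -z side: coated face up means z straight down. Starts flat on the worktop, back up. Either end may go in first
- carrier_2_mid (a point): flat sample carrier, 80 x 45 x 12 mm, 50 to 100 g, white rim; two or three are present (None: absent or held). Point: its centre. x along the 80 mm length, y along the 45 mm width, z out of the BACK face (blue, three white ribs). The coated face (white, eight coloured spots) is on the -z side: coated face up means z straight down. Starts flat on the worktop, back up. Either end may go in first
- carrier_3_mid (a point): flat sample carrier, 80 x 45 x 12 mm, 50 to 100 g, white rim; two or three are present (None: absent or held). Point: its centre. x along the 80 mm length, y along the 45 mm width, z out of the BACK face (blue, three white ribs). The coated face (white, eight coloured spots) is on the -z side: coated face up means z straight down. Starts flat on the worktop, back up. Either end may go in first
- cradle: fixed turnover cradle, an open V of two aluminium walls on a base plate 56 x 96 x 8 mm (x, y, z); origin on the worktop under its middle, z up. The valley runs along x. A carrier leaned on one wall, lower end in the valley, and pushed over from behind its upper end falls onto the other wall and shows its other face
- cradle_valley (a point): middle of the valley line, 14 mm above the worktop; axes as the cradle. Walls rise from it to +y and to -y at 40 degrees to the level, 48 mm up the slope (tops at y = +-37 mm, 45 mm above the worktop), 26 mm wide along x, 5 mm thick: a carrier on a wall overhangs it at both sides and at the upper end
- reader: fixed white bridge reader; origin on the worktop under its middle, x points into the lanes, z up. Three lanes along x, centred at y = -59, 0, +59 mm, 49 mm wide; floor = worktop; grey dividers between them 10 mm thick, 13 mm high. Bridge over the lanes from x = -22 to +30 mm, underside 18 mm and top 50 mm above the worktop, 187 mm wide
- reader_mouth (a point): on the worktop in the middle lane, at x = -60 mm of the reader, where the dividers begin with round noses; worktop in front is free. Axes as the reader
- reader_stop (a point): on the worktop at the rear stop's face, middle lane, x = +45 mm of the reader (the stop runs across all lanes). A carrier fully home touches it: centre at reader x = +5 mm, near end at x = -35 mm, which is 13 mm in front of the bridge. Axes as the reader
- start (a joint): green start button (24 mm across) on the reader's console at the -y end: 0 released, 0.006 m fully pressed downwards, spring return, 5 N when fully down; counts as pressed beyond 0.004
- start_top (a point): centre of the top of the start button (faces up)
- white_bottle_mid (a point): white plastic bottle with black cap, 60 mm wide, 124 mm high, stands loose behind the work, to be left alone; the point is its middle, half-way up
- amber_bottle_mid (a point): small amber bottle with black cap, 48 mm wide, 103 mm high, stands loose behind the work, to be left alone; the point is its middle, half-way up
- beaker_mid (a point): small glass beaker, 55 mm wide, 66 mm high, stands loose behind the work, to be left alone; the point is its middle, half-way up
Not all that is in view belongs to the job. Leave any red or yellow look-alike of the part that bears carrier_2_mid alone.

How it is judged:
On the way, in this order (a step that is already met when the one before it is completed fails the run):
1. every carrier present lies coated face up in a lane of the reader, fully home under the bridge (x of carrier_1_mid in the frame of reader between 0.001 and 0.012 m and y of carrier_1_mid in the frame of reader between -0.075 and 0.075 m and height (world z) of each of carrier_1_mid, carrier_2_mid, carrier_3_mid below 0.01 m and angle between each of carrier_1_mid, carrier_2_mid, carrier_3_mid's own z axis and vertical above 3 rad and angle between the x axis of each of carrier_1_mid, carrier_2_mid, carrier_3_mid and the x axis of reader, either way round below 0.1 rad and x of carrier_2_mid in the frame of reader between 0.001 and 0.012 m and y of carrier_2_mid in the frame of reader between -0.075 and 0.075 m and x of carrier_3_mid in the frame of reader between 0.001 and 0.012 m and y of carrier_3_mid in the frame of reader between -0.075 and 0.075 m), for 0.2 s.
2. then the start button is pressed (value of joint start above 0.004 m), for 0.05 s.
At the end, for the whole second after the job is handed in: Every carrier present lies flat, coated face up (within 8 degrees), lengthwise in a reader lane (within 0.1 rad), home to within 4 mm of the rear stop; the start button has been pressed after loading and is released (all of step 1 and value of joint start below 0.002 m); the robot touches nothing.
It fails at once if a bottle or the beaker behind the work is moved more than 30 mm (distance of any of white_bottle_mid, amber_bottle_mid, beaker_mid from where it was at the start of the episode above 0.03 m).
Of carrier_1, carrier_2, carrier_3 only 2 to 3 are there at a start; the rules pass over those that are not, and their reading is None.
At some moment in a run one of carrier_1, carrier_2, carrier_3 may be knocked a few centimetres aside while the robot is not near it.
Once in a run the grip may slacken for a moment while it holds something.
It also fails if it takes over 210 s, if anything falls off the work surface, if the arm or the gripper's body presses on something with over 40 N, if the wrist force passes 120 N, or if a joint passes its speed limit or range.

## Working session

There is one attempt and no reset: what is moved stays moved. The work goes in short steps, Python scripts to look and compute and a shell command to move; the robot and the scene stay as the last step left them, time stands still between calls to the robot, and variables do not carry over. Pictures are saved under pics/ and viewed, about 12 in all and at most 16, crops included, and the job is handed in when it is done.

```bash
mkdir -p pics; cat > h.py <<'E'
import numpy as np, cv2
from scipy.spatial.transform import Rotation as R
from plant import r, snapshot, get_calibration, job, boxes_of
def ray(cam,u,v,z=0.0):
    c=get_calibration(cam);T=np.array(c["T"])
    d=T[:3,:3]@np.array([(u-c["cx"])/c["fx"],(v-c["cy"])/c["fy"],1])
    o=T[:3,3];return o+d*(z-o[2])/d[2]
def proj(cam,p):
    c=get_calibration(cam);T=np.linalg.inv(np.array(c["T"]))
    q=T[:3,:3]@np.array(p)+T[:3,3];return np.array([c["fx"]*q[0]/q[2]+c["cx"],c["fy"]*q[1]/q[2]+c["cy"]])
def save(img,n,crop=None,s=1):
    if crop: img=img[crop[1]:crop[3],crop[0]:crop[2]]
    img=cv2.resize(img,None,fx=s,fy=s,interpolation=cv2.INTER_CUBIC)
    cv2.imwrite(f"pics/{n}.png",img[:,:,::-1])
E
python3 - <<'E'
from h import *
np.set_printoptions(precision=4,suppress=True)
a=snapshot("scene");b=snapshot("top")
save(a,"s0",s=1.0);save(b,"t0",s=1.4)
for c in("scene","top"):print(c,np.array(get_calibration(c)["T"]),get_calibration(c)["fx"])
for n in["carrier_1_mid","cradle","reader","start"]:
    for d in boxes_of(n,"top"):
        B=d["bbox"];print(n,np.round(B),round(d["confidence"],2),ray("top",(B[0]+B[2])/2,(B[1]+B[3])/2,.01))
s=r.get_state();print(s["tool_pos"],s["eef_rot"],R.from_quat(s["eef_rot"]).as_matrix(),s["opening"],s["clock"])
E
```

```text
scene [[-0.8983 -0.2463  0.3639  0.1405]
 [-0.4391  0.5356 -0.7213  0.8301]
 [-0.0172 -0.8077 -0.5893  0.7475]
 [ 0.      0.      0.      1.    ]] 443.4217963491069
top [[ 0.0078 -0.9943  0.106   0.4282]
 [-1.     -0.0079 -0.0001 -0.0022]
 [ 0.0009 -0.106  -0.9944  1.1846]
 [ 0.      0.      0.      1.    ]] 426.5671478018025
cradle [242. 216. 280. 239.] 0.8 [0.5026 0.0373 0.01  ]
reader [333. 175. 420. 228.] 0.93 [ 0.5763 -0.2828  0.01  ]
reader [228. 138. 256. 162.] 0.66 [0.7196 0.0922 0.01  ]
start [411. 206. 419. 217.] 0.57 [ 0.5499 -0.3884  0.01  ]
start [242. 213. 280. 240.] 0.56 [0.5036 0.038  0.01  ]
[ 0.2375 -0.5779  0.2385] [-0.137   0.6939 -0.6935  0.1369] [[-0.925  -0.0002  0.38  ]
 [-0.38    0.0005 -0.925 ]
 [ 0.     -1.     -0.0005]] 1.000566386340405 0.3
```

View pics/t0.png

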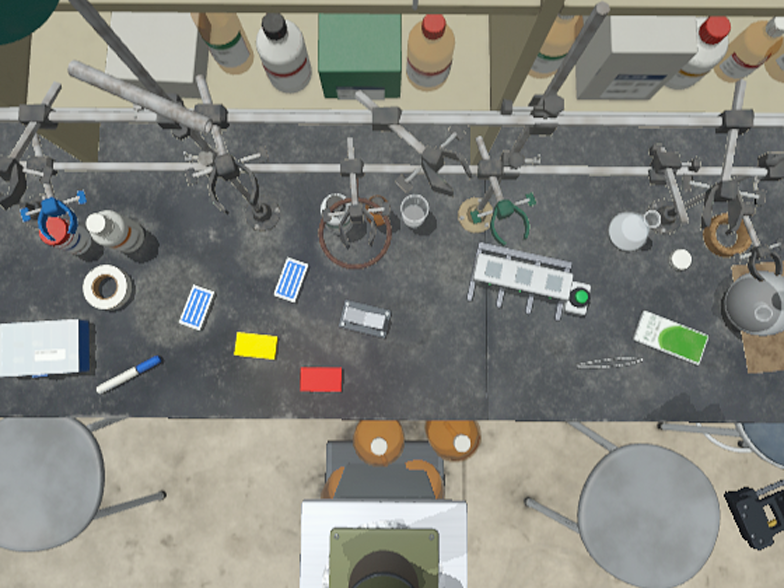

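View pics/s0.png

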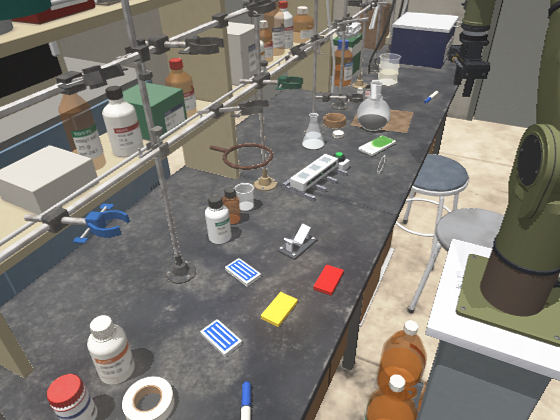

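The top view shows two blue ribbed carriers at native pixels about (141,219) and (208,200). The yellow (183,247) and red (229,271) plates are look-alikes. The cradle is at (261,228) and the reader at (375,200), with the green button at its right end. The scene view agrees, with carriers at (243,271) and (220,336). I'll enlarge to confirm and measure.

```bash
python3 - <<'E'
from h import *
np.set_printoptions(precision=4,suppress=True)
b=snapshot("top");a=snapshot("scene")
cv2.imwrite("pics/rawt.png",b[:,:,::-1]);cv2.imwrite("pics/raws.png",a[:,:,::-1])
A=cv2.resize(b[165:245,225:425],None,fx=4,fy=4,interpolation=cv2.INTER_CUBIC)
B=cv2.resize(a[225:360,180:313],(276,280),interpolation=cv2.INTER_CUBIC)
C=cv2.resize(a[140:275,270:360],(187,280),interpolation=cv2.INTER_CUBIC)
D=cv2.resize(b[180:240,125:225],(337,202),interpolation=cv2.INTER_CUBIC)
im=np.zeros((600,800,3),np.uint8);im[:320]=A;im[320:,:276]=B;im[320:,276:463]=C;im[320:522,463:]=D
save(im,"c1")
# carriers
for cam,img,cs in(("top",b,[(141,219),(208,200)]),("scene",a,[(243,271),(220,336)])):
    hsv=cv2.cvtColor(img,cv2.COLOR_RGB2HSV);m=(hsv[...,2]>125).astype(np.uint8)
    n,l,st,ce=cv2.connectedComponentsWithStats(m)
    for c in cs:
        k=np.bincount(l[c[1]-5:c[1]+6,c[0]-5:c[0]+6].ravel(),minlength=n);k[0]=0;k=k.argmax()
        v,u=np.nonzero(l==k);P=np.array([ray(cam,x,y,.012)[:2] for x,y in zip(u,v)])
        (cx,cy),(w,h),t=cv2.minAreaRect((P*1000).astype(np.float32))
        if w<h:t+=90
        print(cam,c,len(u),"ctr",cx,cy,"size",w,h,"long axis deg",t)
for p in [(242,213),(280,240)]:pass
E
```

```text
top (141, 219) 501 ctr 520.8782958984375 371.7466125488281 size 46.0347785949707 84.07131958007812 long axis deg 160.5112075805664
top (208, 200) 480 ctr 578.6004638671875 186.7843017578125 size 45.24879837036133 81.78732299804688 long axis deg 161.12718963623047
scene (243, 271) 565 ctr 576.9337768554688 190.87344360351562 size 52.303077697753906 89.4365005493164 long axis deg 161.32579803466797
scene (220, 336) 1346 ctr 500.82049560546875 397.6900329589844 size 95.7344970703125 157.18023681640625 long axis deg 133.8790054321289
```

View pics/c1.png

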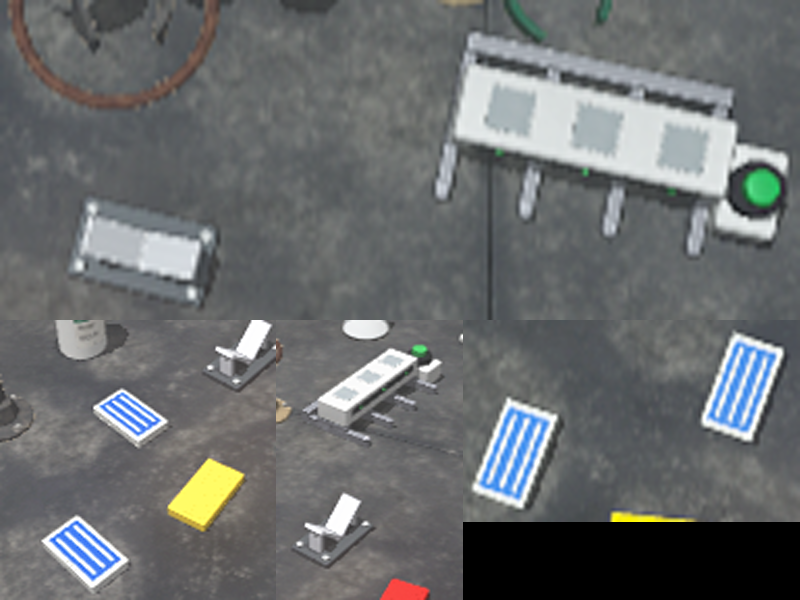

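Two carriers are present, both blue-ribbed: A near (0.521,0.372) and B near (0.579,0.187). Next I'll fit the cradle and reader from corner pixels in the enlarged crop.

```bash
python3 - <<'E'
from h import *
from scipy.optimize import least_squares
np.set_printoptions(precision=4,suppress=True)
def fit(name,pts,p0):
    L=np.array([p[0] for p in pts]);U=np.array([(225+(p[1][0]+.5)/4-.5,165+(p[1][1]+.5)/4-.5) for p in pts])
    def W(x):
        c,s=np.cos(x[2]),np.sin(x[2]);return np.c_[x[0]+c*L[:,0]-s*L[:,1],x[1]+s*L[:,0]+c*L[:,1],L[:,2]]
    f=lambda x:(np.array([proj("top",w) for w in W(x)])-U).ravel()
    s=least_squares(f,p0,loss="soft_l1");print(name,s.x,np.degrees(s.x[2]));print(np.round(s.fun.reshape(-1,2),1).tolist());return s.x
rd=[((-.06,y,.007),u) for y,u in zip((.0885,.0295,-.0295,-.0885),((441,198),(525,217),(610,234),(693,254)))]
rd+=[((.03,.0935,.05),(475,65)),((.03,-.0935,.05),(737,123)),((-.022,-.0935,.05),(727,193)),((-.022,.0935,.05),(457,140))]
x=fit("reader",rd,[.6,-.27,-.2])
cr=[((.028,.048,.008),(88,200)),((.028,-.048,.008),(218,229)),((-.028,-.048,.008),(202,304)),((-.028,.048,.008),(70,273))]
fit("cradle",cr,[.5,.04,-.2])
for z in(.04,.05,.06):print("button",z,ray("top",225+762/4,165+187/4,z))
c,s=np.cos(x[2]),np.sin(x[2])
# button heights by triangulation with scene pixel
img=cv2.imread("pics/raws.png")[:,:,::-1].astype(int);g=(img[...,1]>img[...,0]+60)&(img[...,1]>img[...,2]+40)
imt=cv2.imread("pics/rawt.png")[:,:,::-1].astype(int);gt=(imt[...,1]>imt[...,0]+60)&(imt[...,1]>imt[...,2]+40)
v,u=np.nonzero(g[150:165,325:350]);us,vs=u.mean()+325,v.mean()+150
v,u=np.nonzero(gt[200:222,405:425]);ut,vt=u.mean()+405,v.mean()+200
print(us,vs,ut,vt)
for z in(.02,.03,.04,.05,.06):print(z,ray("top",ut,vt,z),ray("scene",us,vs,z))
E
```

```text
Traceback (most recent call last):
  File "h.py", line 9, in proj
    c=get_calibration(cam);T=np.linalg.inv(np.array(c["T"]))
ValueError: time passes only in moves, steps and waits
```

Calibration calls are limited per tick; I'll cache it to a file.

```bash
python3 - <<'E'
import json
from plant import get_calibration
json.dump({c:{k:(v.tolist() if hasattr(v,"tolist") else v) for k,v in get_calibration(c).items()} for c in("scene","top")},open("cal.json","w"))
E
sed -i 's/^from plant import .*/from plant import r, snapshot, job, boxes_of\nimport json\nCAL=json.load(open("cal.json"))\nget_calibration=CAL.get/' h.py
cat > fit.py <<'E'
from h import *
from scipy.optimize import least_squares
np.set_printoptions(precision=4,suppress=True)
def fit(name,pts,p0):
    L=np.array([p[0] for p in pts]);U=np.array([(225+(p[1][0]+.5)/4-.5,165+(p[1][1]+.5)/4-.5) for p in pts])
    def W(x):
        c,s=np.cos(x[2]),np.sin(x[2]);return np.c_[x[0]+c*L[:,0]-s*L[:,1],x[1]+s*L[:,0]+c*L[:,1],L[:,2]]
    f=lambda x:(np.array([proj("top",w) for w in W(x)])-U).ravel()
    s=least_squares(f,p0,loss="soft_l1");print(name,s.x,np.degrees(s.x[2]));print(np.round(s.fun.reshape(-1,2),1).tolist());return s.x
rd=[((-.06,y,.007),u) for y,u in zip((.0885,.0295,-.0295,-.0885),((441,198),(525,217),(610,234),(693,254)))]
rd+=[((.03,.0935,.05),(475,65)),((.03,-.0935,.05),(737,123)),((-.022,-.0935,.05),(727,193)),((-.022,.0935,.05),(457,140))]
x=fit("reader",rd,[.6,-.27,-.2])
cr=[((.028,.048,.008),(88,200)),((.028,-.048,.008),(218,229)),((-.028,-.048,.008),(202,304)),((-.028,.048,.008),(70,273))]
fit("cradle",cr,[.5,.04,-.2])
img=cv2.imread("pics/raws.png")[:,:,::-1].astype(int);g=(img[...,1]>img[...,0]+60)&(img[...,1]>img[...,2]+40)
imt=cv2.imread("pics/rawt.png")[:,:,::-1].astype(int);gt=(imt[...,1]>imt[...,0]+60)&(imt[...,1]>imt[...,2]+40)
v,u=np.nonzero(g[150:165,325:350]);us,vs=u.mean()+325,v.mean()+150
v,u=np.nonzero(gt[200:222,405:425]);ut,vt=u.mean()+405,v.mean()+200
print(us,vs,ut,vt)
for z in(.02,.03,.04,.05,.06):print(z,ray("top",ut,vt,z),ray("scene",us,vs,z))
E
python3 fit.py
```

```text
reader [ 0.58   -0.2665 -0.204 ] -11.686022267051309
[[0.2, 0.5], [0.1, 0.2], [-0.2, 0.5], [-0.0, -0.1], [-1.4, -0.6], [1.5, -0.6], [0.5, 0.7], [-0.6, -0.6]]
cradle [ 0.502   0.0379 -0.2196] -12.58104972832247
[[-0.4, -0.9], [0.9, -0.4], [0.3, 0.6], [-0.6, 0.5]]
338.55555555555554 153.85185185185185 414.910447761194 211.34328358208955
0.02 [ 0.5488 -0.3851  0.02  ] [ 0.5641 -0.4269  0.02  ]
0.03 [ 0.5477 -0.3818  0.03  ] [ 0.5583 -0.4096  0.03  ]
0.04 [ 0.5467 -0.3786  0.04  ] [ 0.5525 -0.3924  0.04  ]
0.05 [ 0.5457 -0.3753  0.05  ] [ 0.5467 -0.3751  0.05  ]
0.06 [ 0.5446 -0.372   0.06  ] [ 0.5408 -0.3578  0.06  ]
```

```bash
cat >> h.py <<'E'
np.set_printoptions(precision=4,suppress=True)
READER=(0.580,-0.2665,-11.7); CRADLE=(0.502,0.0379,-12.6); OFF=0.004
def fr(F,x,y,z): c,s=np.cos(np.radians(F[2])),np.sin(np.radians(F[2]));return np.array([F[0]+c*x-s*y,F[1]+s*x+c*y,z])
def tool(phi,tilt):
    p=np.radians(phi);y=np.array([0,0,-1.]);z=np.array([np.cos(p),np.sin(p),0]);x=np.cross(y,z)
    return R.from_matrix(np.c_[x,y,z])*R.from_euler('z',tilt,degrees=True)
def go(*wps):
    """wps: (phi,tilt,point,off); point = place 'off' behind TCP. All relative to the present pose."""
    s=r.get_state();T0=np.array(s["tool_pos"]);R0=R.from_quat(s["eef_rot"]);P=T0;Q=R0
    print("t",s["clock"],"tcp",T0,"F",np.array(s["contact_force"]),"open",s["opening"])
    for phi,tilt,pt,off in wps:
        Rt=tool(phi,tilt);t=np.array(pt)+off*Rt.as_matrix()[:,1]
        d=R0.inv().apply(t-T0);w=(R0.inv()*Rt).as_rotvec()/np.pi
        n=max(np.linalg.norm(t-P)/.0417,(Q.inv()*Rt).magnitude()/np.radians(7.16))
        print([round(float(v),4) for v in list(d)+list(w)],"rows %.1f"%n,"tcp",t);P,Q=t,Rt
def end(c,ang,d): return np.array([c[0]+d*np.cos(np.radians(ang)),c[1]+d*np.sin(np.radians(ang)),0.006])
E
python3 - <<'E'
from h import *
for z in(.1,.15,.2,.25,.3):print("ring",z,ray("top",253.6,165.7,z),ray("scene",247,156,z))
g=end((.5787,.187),161,.030);g[2]=.006
up=g.copy();up[2]=.15
go((71,0,up,OFF),(71,0,g,OFF))
E
```

```text
ring 0.1 [0.6558 0.0551 0.1   ] [ 0.7614 -0.1643  0.1   ]
ring 0.15 [0.6453 0.0524 0.15  ] [ 0.7135 -0.0876  0.15  ]
ring 0.2 [0.6348 0.0498 0.2   ] [ 0.6655 -0.0108  0.2   ]
ring 0.25 [0.6243 0.0472 0.25  ] [0.6176 0.066  0.25  ]
ring 0.3 [0.6138 0.0445 0.3   ] [0.5696 0.1428 0.3   ]
t 0.4 tcp [ 0.2375 -0.578   0.2386] F [ 0.2657 -0.0544 -0.7048] open 0.9960029033980677
[-0.5838, 0.0927, -0.5978, 0.0, -0.7704, -0.0001] rows 20.2 tcp [0.5503 0.1968 0.146 ]
[-0.5838, 0.2367, -0.5977, 0.0, -0.7704, -0.0001] rows 3.5 tcp [0.5503 0.1968 0.002 ]
```

```bash
python3 - <<'E'
from h import *
a=cv2.imread("pics/raws.png")[:,:,::-1]
c=get_calibration
A=cv2.resize(a[120:260,190:320],(520,560),interpolation=cv2.INTER_CUBIC);B=cv2.resize(a[0:140,435:505],(280,560),interpolation=cv2.INTER_CUBIC)
save(np.hstack([A,B]),"c2")
for z in(.2385,.30,.35,.40,.45):print(z,proj("scene",(.2375,-.578,z)))
E
```

```text
0.2385 [461.0104  89.9661]
0.3 [465.5377  69.8922]
0.35 [469.4067  52.7376]
0.4 [473.4572  34.7781]
0.45 [477.7023  15.9555]
```

View pics/c2.png

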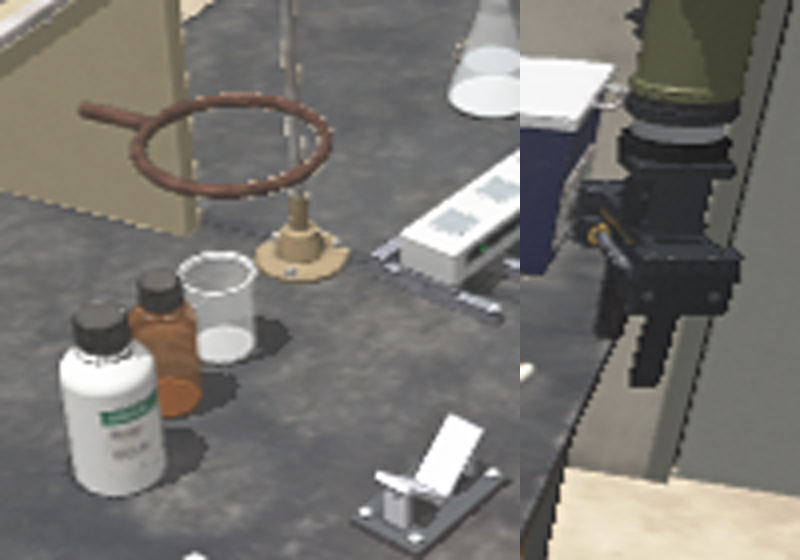

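The ring clamp hangs at about x 0.57–0.69, z≈0.24, so I must stay low and keep to the robot side near the cradle. I'll swing to carrier B by way of (0.45, 0.05).

```bash
python3 - <<'E'
from h import *
go((71,0,(.45,.05,.2),0))
E
```

```text
t 0.4 tcp [ 0.2375 -0.578   0.2386] F [ 0.2657 -0.0544 -0.7048] open 0.9960029033980677
[-0.4352, 0.0387, -0.5001, 0.0, -0.7704, -0.0001] rows 19.4 tcp [0.45 0.05 0.2 ]
```

```bash
python3 -m handwheel '[[[-0.435,0.039,-0.5,0,-0.7704,0],[-0.435,0.039,-0.5,0,-0.7704,0],[-0.435,0.039,-0.5,0,-0.7704,0],[-0.435,0.039,-0.5,0,-0.7704,0],[-0.435,0.039,-0.5,0,-0.7704,0],[-0.435,0.039,-0.5,0,-0.7704,0],[-0.435,0.039,-0.5,0,-0.7704,0],[-0.435,0.039,-0.5,0,-0.7704,0],[-0.435,0.039,-0.5,0,-0.7704,0],[-0.435,0.039,-0.5,0,-0.7704,0],[-0.435,0.039,-0.5,0,-0.7704,0],[-0.435,0.039,-0.5,0,-0.7704,0]]]' 1 40
python3 - <<'E'
from h import *
g=end((.5787,.187),161,.030);up=g.copy();up[2]=.12
go((71,0,(.45,.05,.2),0),(71,0,up,OFF))
E
```

```text
clock: 1.4
tool_pos: [0.398, -0.1036, 0.2095]
eef_rot: [-0.574, 0.412, -0.413, 0.574]
contact_force: [0.2, -0.1, 0.7]
opening: 1.001
t 1.4 tcp [ 0.398  -0.1036  0.2095] F [ 0.1608 -0.0657  0.728 ] open 1.0008690619160023
[-0.129, 0.0095, 0.0983, -0.0001, -0.2911, 0.0003] rows 7.3 tcp [0.45 0.05 0.2 ]
[-0.2361, 0.0935, 0.2401, -0.0001, -0.2911, 0.0003] rows 4.7 tcp [0.5503 0.1968 0.116 ]
```

```bash
python3 -m handwheel '[[[-0.129,0.0095,0.098,0,-0.2911,0],[-0.129,0.0095,0.098,0,-0.2911,0],[-0.129,0.0095,0.098,0,-0.2911,0],[-0.129,0.0095,0.098,0,-0.2911,0],[-0.236,0.0935,0.24,0,-0.2911,0],[-0.236,0.0935,0.24,0,-0.2911,0],[-0.236,0.0935,0.24,0,-0.2911,0],[-0.236,0.0935,0.24,0,-0.2911,0],[-0.236,0.0935,0.24,0,-0.2911,0],[-0.236,0.0935,0.24,0,-0.2911,0],[-0.236,0.0935,0.24,0,-0.2911,0],[-0.236,0.0935,0.24,0,-0.2911,0]]]'
python3 - <<'E'
from h import *
b=snapshot("top");hsv=cv2.cvtColor(b,cv2.COLOR_RGB2HSV);m=((hsv[...,0]>100)&(hsv[...,0]<125)&(hsv[...,1]>120)&(hsv[...,2]>120)).astype(np.uint8)
n,l,st,ce=cv2.connectedComponentsWithStats(cv2.dilate(m,np.ones((3,3))))
for k in range(1,n):
    if st[k,4]>60:print(st[k],ce[k],ray("top",*ce[k],.012))
g=end((.5787,.187),161,.030)
go((71,0,g,OFF))
E
```

```text
clock: 2.4
tool_pos: [0.5509, 0.193, 0.1158]
eef_rot: [0.698, -0.119, 0.119, -0.696]
contact_force: [0.1, -0.5, 0.1]
opening: 1.001
[ 54 135   9  12  84] [ 57.9643 140.5238] [0.7418 0.6106 0.012 ]
[ 26 140  28  32 392] [ 37.551  152.8495] [0.706  0.6656 0.012 ]
[ 14 147   9  12  82] [ 17.6951 152.8659] [0.7055 0.7212 0.012 ]
[129 205  22  29 406] [139.7291 219.1478] [0.522  0.3716 0.012 ]
[ 96 253  19  14 158] [105.1582 259.5823] [0.4106 0.4613 0.012 ]
t 2.45 tcp [0.551  0.1925 0.1161] F [-0.8361 -0.7252  0.1707] open 1.0004240650976166
[-0.0021, 0.1141, 0.004, 0.0005, -0.0021, 0.0002] rows 2.7 tcp [0.5503 0.1968 0.002 ]
```

```bash
python3 -m handwheel '[[[0,0.05,0.002,0,0,0],[0,0.08,0.002,0,0,0],[0,0.1,0.002,0,0,0],[0,0.114,0.002,0,0,0],[0,0.114,0.002,0,0,0],[0,0.114,0.002,0,0,0]]]'
python3 - <<'E'
from h import *
b=snapshot("top");save(b,"t3",(170,150,300,250),5)
a=snapshot("scene");
A=cv2.resize(b[150:250,180:260],(480,600),interpolation=cv2.INTER_CUBIC);B=cv2.resize(a[190:310,195:259],(320,600),interpolation=cv2.INTER_CUBIC)
save(np.hstack([A,B]),"c3")
g=end((.5787,.187),161,.030)
go((71,0,g,OFF))
E
```

```text
clock: 2.95
tool_pos: [0.5523, 0.195, 0.0027]
eef_rot: [0.697, -0.119, 0.119, -0.697]
contact_force: [-0.0, -0.3, -0.8]
opening: 1.002
t 3.05 tcp [0.5526 0.1954 0.0029] F [-0.2051  0.1277 -1.1424] open 0.9965762427257963
[-0.0026, 0.0009, 0.0005, -0.0002, -0.0021, 0.0004] rows 0.1 tcp [0.5503 0.1968 0.002 ]
```

View pics/c3.png

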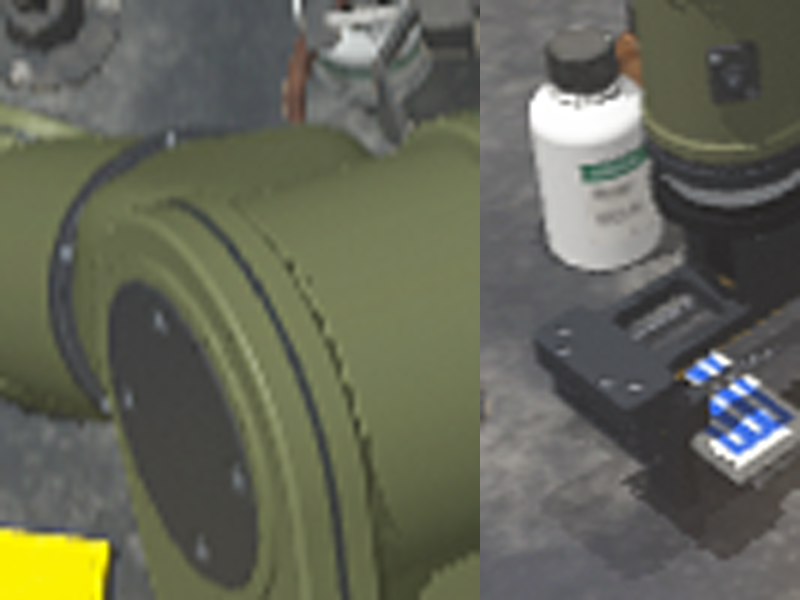

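The scene view shows the fingers straddling the carrier's near end, at crop (740,430). I'll close and lift.

```bash
python3 -m handwheel '[[[0,0,0,0,0,0],[0,0,0,0,0,0],[0,0,0,0,0,0],[0,0,0,0,0,0],[0,0,0,0,0,0],[0,0,0,0,0,0],[0,0,0,0,0,0],[0,0,0,0,0,0],[0,-0.01,0,0,0,0],[0,-0.03,0,0,0,0],[0,-0.07,0,0,0,0],[0,-0.1,0,0,0,0]]]' -1 50
python3 - <<'E'
from h import *
V=lambda y,z:fr(CRADLE,0,y,z)
c,s=np.cos(np.radians(40)),np.sin(np.radians(40))
y,z=73*c-8*s,14+73*s+8*c
t=V(y/1000,z/1000);print(t)
go((71,0,(.44,.19,.09),0),(-12.6,0,(.43,.15,.12),OFF),(-12.6,40,t+[0,0,.035],OFF),(-12.6,40,t,OFF))
E
```

```text
clock: 4.05
tool_pos: [0.5516, 0.1961, 0.1038]
eef_rot: [0.697, -0.119, 0.118, -0.697]
contact_force: [0.3, 0.8, -0.6]
opening: 0.502
[0.5131 0.0875 0.0671]
t 4.05 tcp [0.5516 0.1961 0.1038] F [ 0.3053  0.8271 -0.6193] open 0.5015321699479652
[-0.1033, 0.0139, -0.0426, 0.0, -0.0016, -0.0002] rows 2.7 tcp [0.44 0.19 0.09]
[-0.0995, -0.0121, -0.0837, 0.0002, 0.4628, -0.0001] rows 11.7 tcp [0.43  0.15  0.116]
[-0.0008, 0.0049, -0.1127, 0.1612, 0.4424, 0.1809] rows 5.6 tcp [0.5136 0.09   0.099 ]
[-0.0007, 0.0399, -0.1127, 0.1612, 0.4424, 0.1809] rows 0.8 tcp [0.5136 0.09   0.064 ]
```

```bash
python3 -m handwheel '[[[-0.103,0.014,-0.043,0,0,0],[-0.103,0.014,-0.043,0,0,0],[-0.103,0.014,-0.043,0,0,0],[-0.1,-0.012,-0.084,0,0.4628,0],[-0.1,-0.012,-0.084,0,0.4628,0],[-0.1,-0.012,-0.084,0,0.4628,0],[-0.1,-0.012,-0.084,0,0.4628,0],[-0.1,-0.012,-0.084,0,0.4628,0],[-0.1,-0.012,-0.084,0,0.4628,0],[-0.1,-0.012,-0.084,0,0.4628,0],[-0.1,-0.012,-0.084,0,0.4628,0],[-0.1,-0.012,-0.084,0,0.4628,0]]]'
python3 - <<'E'
from h import *
t=np.array([0.5131,0.0875,0.0671])
go((-12.6,0,(.43,.15,.12),OFF),(-12.6,40,t+[0,0,.035],OFF),(-12.6,40,t,OFF))
E
```

```text
clock: 5.05
tool_pos: [0.4299, 0.15, 0.1145]
eef_rot: [-0.525, 0.474, -0.474, 0.525]
contact_force: [0.1, -0.2, -1.4]
opening: 0.5
t 5.05 tcp [0.4299 0.15   0.1145] F [ 0.0875 -0.1623 -1.3566] open 0.5004935138985355
[0.0001, -0.0015, 0.0001, -0.0002, 0.1027, -0.0002] rows 2.6 tcp [0.43  0.15  0.116]
[0.0683, 0.0155, 0.0772, 0.0356, 0.0985, 0.2201] rows 5.6 tcp [0.5137 0.09   0.099 ]
[0.0683, 0.0505, 0.0771, 0.0356, 0.0985, 0.2201] rows 0.8 tcp [0.5137 0.09   0.064 ]
```

```bash
python3 -m handwheel '[[[0,-0.002,0,0,0.1027,0],[0,-0.002,0,0,0.1027,0],[0,-0.002,0,0,0.1027,0],[0.068,0.013,0.077,0.0356,0.0985,0.2201],[0.068,0.013,0.077,0.0356,0.0985,0.2201],[0.068,0.013,0.077,0.0356,0.0985,0.2201],[0.068,0.013,0.077,0.0356,0.0985,0.2201],[0.068,0.013,0.077,0.0356,0.0985,0.2201],[0.068,0.013,0.077,0.0356,0.0985,0.2201],[0.068,0.013,0.077,0.0356,0.0985,0.2201],[0.068,0.013,0.077,0.0356,0.0985,0.2201],[0.068,0.013,0.077,0.0356,0.0985,0.2201]]]'
python3 - <<'E'
from h import *
b=snapshot("top");a=snapshot("scene")
A=cv2.resize(b[190:260,220:300],(480,420),interpolation=cv2.INTER_CUBIC);B=cv2.resize(a[200:290,255:325],(327,420),interpolation=cv2.INTER_CUBIC)
save(np.hstack([A,B])[:,:800],"c4")
t=np.array([0.5131,0.0875,0.0671])
go((-12.6,40,t,OFF))
E
```

```text
clock: 6.05
tool_pos: [0.5133, 0.0887, 0.0998]
eef_rot: [-0.228, 0.671, -0.366, 0.603]
contact_force: [1.2, 0.6, 0.1]
opening: 0.503
t 6.15 tcp [0.5144 0.0923 0.1024] F [ 0.3702  0.1019 -0.2475] open 0.5039614102438711
[0.0265, 0.0279, -0.0003, 0.0013, 0.0027, 0.0007] rows 0.9 tcp [0.5137 0.09   0.064 ]
```

View pics/c4.png

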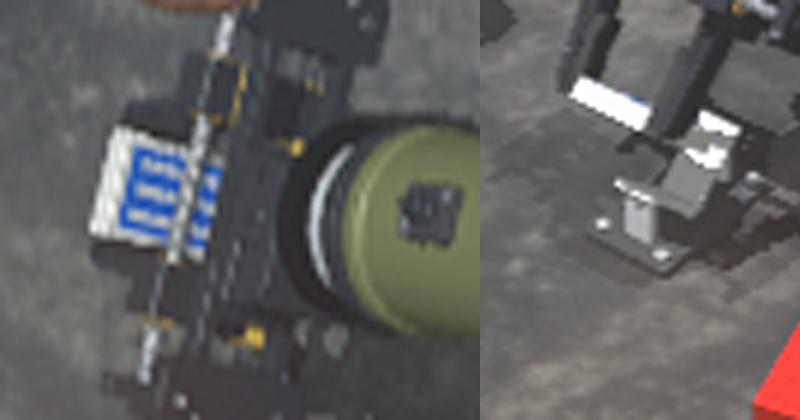

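The carrier is held tilted over the +y wall, as intended. I'll lower it and check the force before releasing.

```bash
python3 -m handwheel '[[[0.008,0.009,0,0,0,0],[0.016,0.018,0,0,0,0],[0.02,0.023,0,0,0,0],[0.0235,0.027,0,0,0,0],[0.0235,0.027,0,0,0,0],[0.0235,0.027,0,0,0,0]]]'
```

```text
clock: 6.65
tool_pos: [0.5134, 0.0903, 0.0648]
eef_rot: [-0.23, 0.669, -0.365, 0.605]
contact_force: [0.4, 0.3, -0.2]
opening: 0.503
```

```bash
python3 -m handwheel '[[[0.002,0.0023,0,0,0,0],[0.002,0.0023,0,0,0,0]]]' && python3 -m handwheel '[[[0,0,0,0,0,0],[0,0,0,0,0,0],[0,0,0,0,0,0],[0,0,0,0,0,0],[0,0,0,0,0,0],[0,0,0,0,0,0],[0,-0.01,0,0,0,0],[0,-0.02,0,0,0,0],[0,-0.035,0,0,0,0],[0,-0.035,0,0,0,0]]]' 0.9
python3 - <<'E'
from h import *
go((-12.6,0,fr(CRADLE,0,.05,.11),0),(-12.6,0,fr(CRADLE,0,.095,.11),0),(-12.6,0,fr(CRADLE,0,.095,.045),0))
b=snapshot("top");a=snapshot("scene")
A=cv2.resize(b[190:260,220:300],(480,420),interpolation=cv2.INTER_CUBIC);B=cv2.resize(a[200:290,255:325],(327,420),interpolation=cv2.INTER_CUBIC)
save(np.hstack([A,B])[:,:800],"c5")
E
```

```text
clock: 6.82
tool_pos: [0.5137, 0.0898, 0.062]
eef_rot: [-0.229, 0.669, -0.366, 0.605]
contact_force: [-0.4, -0.4, -0.4]
opening: 0.501
clock: 7.65
tool_pos: [0.5093, 0.0659, 0.0902]
eef_rot: [-0.228, 0.669, -0.367, 0.605]
contact_force: [0.3, -0.5, -0.3]
opening: 0.952
t 7.65 tcp [0.5093 0.0659 0.0902] F [ 0.315  -0.466  -0.3323] open 0.9524345949499122
[-0.0289, -0.0017, -0.001, 0.0, 0.0012, -0.2219] rows 5.6 tcp [0.5129 0.0867 0.11  ]
[-0.0634, 0.0272, -0.0008, 0.0, 0.0012, -0.2219] rows 1.1 tcp [0.5227 0.1306 0.11  ]
[-0.0217, 0.077, -0.0009, 0.0, 0.0012, -0.2219] rows 1.6 tcp [0.5227 0.1306 0.045 ]
```

View pics/c5.png

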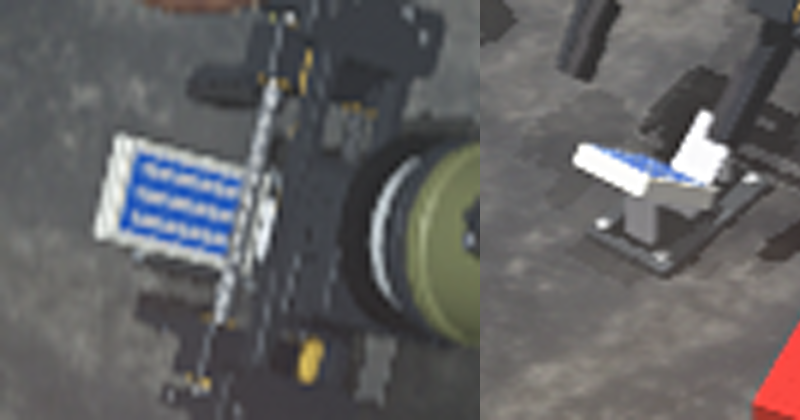

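The carrier leans on the +y wall with its back up, upper end at crop (110,185). Next: go behind it with the fingers shut.

```bash
python3 -m handwheel '[[[-0.029,-0.002,-0.001,0,0,-0.2219],[-0.029,-0.002,-0.001,0,0,-0.2219],[-0.029,-0.002,-0.001,0,0,-0.2219],[-0.029,-0.002,-0.001,0,0,-0.2219],[-0.029,-0.002,-0.001,0,0,-0.2219],[-0.029,-0.002,-0.001,0,0,-0.2219],[-0.063,0.027,-0.001,0,0,-0.2219],[-0.063,0.027,-0.001,0,0,-0.2219],[-0.022,0.077,-0.001,0,0,-0.2219],[-0.022,0.077,-0.001,0,0,-0.2219],[-0.022,0.077,-0.001,0,0,-0.2219],[-0.022,0.077,-0.001,0,0,-0.2219]]]' -1
python3 - <<'E'
from h import *
go((-12.6,0,fr(CRADLE,0,.07,.045),0),(-12.6,0,fr(CRADLE,0,.04,.06),0),(-12.6,0,fr(CRADLE,0,-.0,.07),0))
E
```

```text
clock: 8.75
tool_pos: [0.5207, 0.1332, 0.043]
eef_rot: [-0.445, 0.551, -0.55, 0.443]
contact_force: [-0.7, 0.1, 0.2]
opening: 0.062
t 8.75 tcp [0.5207 0.1332 0.043 ] F [-0.6712  0.0942  0.1502] open 0.062416008373074996
[0.0271, -0.002, 0.0024, 0.001, 0.0023, 0.0003] rows 0.7 tcp [0.5173 0.1062 0.045 ]
[0.0571, -0.0169, 0.0021, 0.001, 0.0023, 0.0003] rows 0.8 tcp [0.5107 0.0769 0.06  ]
[0.0971, -0.0269, 0.0018, 0.001, 0.0023, 0.0003] rows 1.0 tcp [0.502  0.0379 0.07  ]
```

```bash
python3 -m handwheel '[[[0.025,0,0.002,0,0,0],[0.035,-0.01,0.002,0,0,0],[0.045,-0.018,0.002,0,0,0],[0.055,-0.024,0.002,0,0,0],[0.065,-0.027,0.002,0,0,0],[0.073,-0.028,0.002,0,0,0],[0.081,-0.028,0.002,0,0,0],[0.089,-0.028,0.002,0,0,0],[0.096,-0.028,0.002,0,0,0],[0.101,-0.028,0.002,0,0,0],[0.106,-0.028,0.002,0,0,0],[0.11,-0.028,0.002,0,0,0]]]'
python3 - <<'E'
from h import *
b=snapshot("top");a=snapshot("scene")
A=cv2.resize(b[190:260,220:300],(480,420),interpolation=cv2.INTER_CUBIC);B=cv2.resize(a[200:290,255:325],(327,420),interpolation=cv2.INTER_CUBIC)
save(np.hstack([A,B])[:,:800],"c6")
go((-12.6,0,fr(CRADLE,0,.04,.11),0),(-12.6,-40,fr(CRADLE,0,-.02,.12),0))
E
```

```text
clock: 9.75
tool_pos: [0.5003, 0.0245, 0.0717]
eef_rot: [-0.444, 0.551, -0.55, 0.444]
contact_force: [0.6, 0.6, -0.0]
opening: 0.006
t 9.85 tcp [0.5003 0.0241 0.0717] F [ 0.2521 -0.0396 -0.6466] open 0.004644672565536674
[-0.0538, -0.0383, -0.0011, 0.0003, 0.0017, 0.0001] rows 1.6 tcp [0.5107 0.0769 0.11  ]
[0.0062, -0.0483, -0.0014, -0.0003, 0.0017, -0.2221] rows 5.6 tcp [0.4976 0.0184 0.12  ]
```

View pics/c6.png

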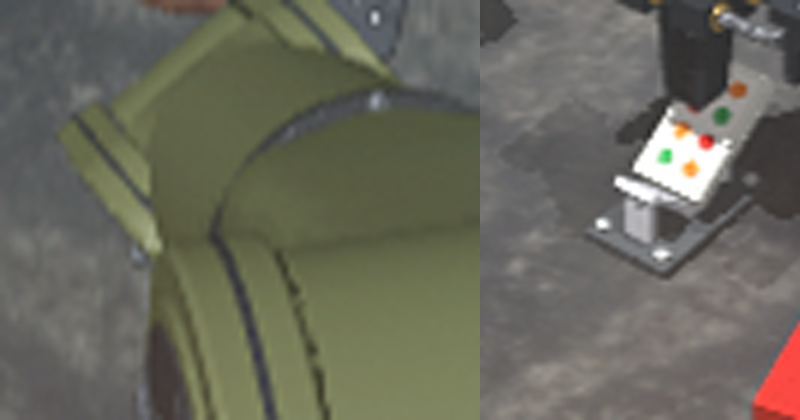

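It flipped: the scene crop shows the spotted face on the -y wall at (690,150). I'll grip its upper end perpendicular to the face.

```bash
cat >> h.py <<'E'
_c,_s=np.cos(np.radians(40)),np.sin(np.radians(40))
GB=fr(CRADLE,0,-(.070*_c-.006*_s),.014+.070*_s+.006*_c)
GA=np.array([0.5131,0.0875,0.0671])
E
python3 - <<'E'
from h import *
go((-12.6,0,fr(CRADLE,0,-.005,.115),0),(-12.6,-40,GB,-.04),(-12.6,-40,GB,OFF))
E
```

```text
t 9.85 tcp [0.5003 0.0241 0.0717] F [ 0.2521 -0.0396 -0.6466] open 0.004644672565536674
[-0.0088, -0.0433, -0.0013, 0.0003, 0.0017, 0.0001] rows 1.1 tcp [0.5009 0.033  0.115 ]
[0.0102, -0.0225, -0.0014, -0.0003, 0.0017, -0.2221] rows 5.6 tcp [0.4968 0.0144 0.0942]
[0.0385, 0.0112, -0.0015, -0.0003, 0.0017, -0.2221] rows 1.1 tcp [ 0.4906 -0.0132  0.0605]
```

```bash
python3 -m handwheel '[[[-0.009,-0.043,-0.001,0,0,0],[-0.009,-0.043,-0.001,0,0,0],[0.01,-0.0225,-0.001,0,0.0017,-0.2221],[0.01,-0.0225,-0.001,0,0.0017,-0.2221],[0.01,-0.0225,-0.001,0,0.0017,-0.2221],[0.01,-0.0225,-0.001,0,0.0017,-0.2221],[0.01,-0.0225,-0.001,0,0.0017,-0.2221],[0.01,-0.0225,-0.001,0,0.0017,-0.2221],[0.01,-0.0225,-0.001,0,0.0017,-0.2221],[0.01,-0.0225,-0.001,0,0.0017,-0.2221]]]' 1 50
python3 - <<'E'
from h import *
b=snapshot("top");a=snapshot("scene")
A=cv2.resize(b[190:260,220:300],(480,420),interpolation=cv2.INTER_CUBIC);B=cv2.resize(a[200:290,255:325],(327,420),interpolation=cv2.INTER_CUBIC)
save(np.hstack([A,B])[:,:800],"c7")
go((-12.6,-40,GB,OFF))
E
```

```text
clock: 10.68
tool_pos: [0.4974, 0.0167, 0.0936]
eef_rot: [0.604, -0.367, 0.669, -0.229]
contact_force: [0.2, -0.2, 0.8]
opening: 0.74
t 10.7833 tcp [0.4973 0.0138 0.0951] F [-0.0523 -0.2207  0.6997] open 0.8251796930926555
[-0.0008, 0.0443, -0.0007, -0.0003, -0.0006, -0.0004] rows 1.1 tcp [ 0.4906 -0.0132  0.0605]
```

View pics/c7.png

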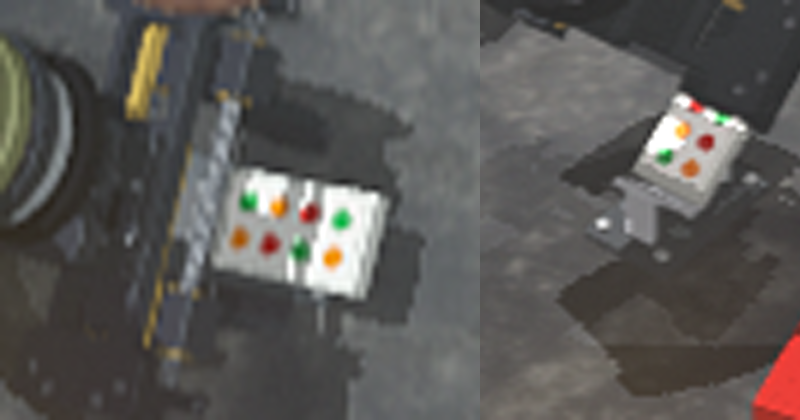

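Coated face up, resting against the wall; upper end at crop (375,240), where expected. I'll descend, grip and lift.

```bash
python3 -m handwheel '[[[-0.001,0.02,0,0,0,0],[-0.001,0.034,0,0,0,0],[-0.001,0.044,0,0,0,0],[-0.001,0.044,0,0,0,0]]]' && python3 -m handwheel '[[[0,0,0,0,0,0],[0,0,0,0,0,0],[0,0,0,0,0,0],[0,0,0,0,0,0],[0,0,0,0,0,0],[0,0,0,0,0,0],[0,0,0,0,0,0],[0,0,0,0,0,0],[0.006,-0.008,0,0,0,0],[0.012,-0.015,0,0,0,0],[0.018,-0.021,0,0,0,0],[0.024,-0.028,0,0,0,0]]]' -1 50
python3 - <<'E'
from h import *
m=fr(READER,-.145,0,.07)
go((-12.6,0,(.44,-.06,.11),OFF),(-101.7,0,(.43,-.16,.11),OFF),(-101.7,0,m,OFF))
E
```

```text
clock: 11.12
tool_pos: [0.4902, -0.0149, 0.0602]
eef_rot: [0.604, -0.368, 0.67, -0.225]
contact_force: [-0.3, 0.2, -0.0]
opening: 0.998
clock: 12.12
tool_pos: [0.4914, -0.0121, 0.0981]
eef_rot: [0.604, -0.367, 0.67, -0.227]
contact_force: [0.5, 0.3, -0.8]
opening: 0.501
t 12.1167 tcp [ 0.4914 -0.0121  0.0981] F [ 0.4945  0.3427 -0.7657] open 0.5009342694206536
[0.0495, 0.0311, -0.0397, -0.0006, 0.0001, 0.222] rows 5.6 tcp [ 0.44  -0.06   0.106]
[0.126, 0.0952, -0.0278, -0.1724, 0.4731, 0.1743] rows 12.4 tcp [ 0.43  -0.16   0.106]
[0.1566, 0.1731, -0.0032, -0.1724, 0.4731, 0.1743] rows 2.1 tcp [ 0.438  -0.2371  0.066 ]
```

```bash
python3 -m handwheel '[[[0.0495,0.031,-0.04,0,0,0.222],[0.0495,0.031,-0.04,0,0,0.222],[0.0495,0.031,-0.04,0,0,0.222],[0.0495,0.031,-0.04,0,0,0.222],[0.0495,0.031,-0.04,0,0,0.222],[0.0495,0.031,-0.04,0,0,0.222],[0.126,0.095,-0.028,-0.1724,0.4731,0.1743],[0.126,0.095,-0.028,-0.1724,0.4731,0.1743],[0.126,0.095,-0.028,-0.1724,0.4731,0.1743],[0.126,0.095,-0.028,-0.1724,0.4731,0.1743],[0.126,0.095,-0.028,-0.1724,0.4731,0.1743],[0.126,0.095,-0.028,-0.1724,0.4731,0.1743]]]'
python3 - <<'E'
from h import *
go((-101.7,0,fr(READER,-.155,0,.08),OFF))
E
```

```text
clock: 13.12
tool_pos: [0.4294, -0.161, 0.1058]
eef_rot: [0.207, -0.676, 0.677, -0.207]
contact_force: [-0.8, 0.4, -1.1]
opening: 0.498
t 13.1167 tcp [ 0.4294 -0.161   0.1058] F [-0.7531  0.3954 -1.1067] open 0.49814064938879293
[0.0424, 0.0299, 0.0607, -0.0006, 0.254, -0.0002] rows 6.4 tcp [ 0.4282 -0.2351  0.076 ]
```

```bash
python3 -m handwheel '[[[0.042,0.03,0.061,0,0.254,0],[0.042,0.03,0.061,0,0.254,0],[0.042,0.03,0.061,0,0.254,0],[0.042,0.03,0.061,0,0.254,0],[0.042,0.03,0.061,0,0.254,0],[0.042,0.03,0.061,0,0.254,0],[0.042,0.03,0.061,0,0.254,0],[0.042,0.06,0.061,0,0.254,0],[0.042,0.09,0.061,0,0.254,0],[0.042,0.1,0.061,0,0.254,0],[0.042,0.1,0.061,0,0.254,0],[0.042,0.1,0.061,0,0.254,0]]]'
python3 - <<'E'
from h import *
go((-101.7,0,fr(READER,-.155,0,.0075),OFF),(-101.7,0,fr(READER,-.09,0,.0075),OFF))
b=snapshot("top");a=snapshot("scene")
A=cv2.resize(b[165:255,320:420],(500,450),interpolation=cv2.INTER_CUBIC);B=cv2.resize(a[140:230,290:350],(300,450),interpolation=cv2.INTER_CUBIC)
save(np.hstack([A,B]),"c8")
E
```

```text
clock: 14.12
tool_pos: [0.4294, -0.2338, 0.0053]
eef_rot: [-0.069, -0.704, 0.704, 0.069]
contact_force: [0.6, -0.4, -0.3]
opening: 0.504
t 14.1167 tcp [ 0.4294 -0.2338  0.0053] F [ 0.5547 -0.4123 -0.2889] open 0.5042030238401102
[0.0009, 0.0018, 0.0015, -0.0001, 0.0026, 0.0002] rows 0.1 tcp [ 0.4282 -0.2351  0.0035]
[-0.0641, 0.0018, 0.002, -0.0001, 0.0026, 0.0002] rows 1.6 tcp [ 0.4919 -0.2482  0.0035]
```

View pics/c8.png

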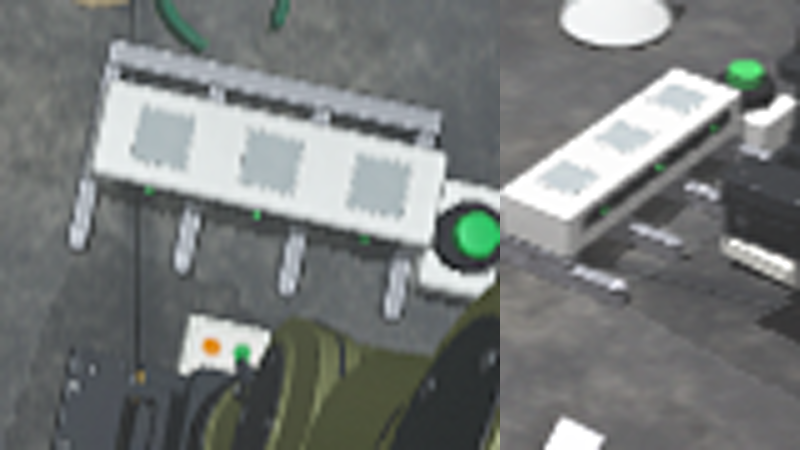

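In the top crop the carrier's front edge midpoint (231,324) lies on the middle lane's axis, which I extend from the mouth midpoint (237,277) to about (230,323). Aligned, so I'll insert.

```bash
python3 -m handwheel '[[[-0.008,0.001,0.001,0,0.002,0],[-0.016,0.001,0.001,0,0.002,0],[-0.024,0.001,0.001,0,0.002,0],[-0.03,0.001,0.001,0,0.002,0],[-0.036,0.001,0.001,0,0.002,0],[-0.042,0.001,0.001,0,0.002,0],[-0.048,0.001,0.001,0,0.002,0],[-0.053,0.001,0.001,0,0.002,0],[-0.058,0.001,0.001,0,0.002,0],[-0.063,0.001,0.001,0,0.002,0],[-0.063,0.001,0.001,0,0.002,0]]]'
```

```text
clock: 15.13
tool_pos: [0.4889, -0.2459, 0.0035]
eef_rot: [0.069, 0.704, -0.703, -0.074]
contact_force: [-4.9, 4.6, 0.4]
opening: 0.504
```

```bash
python3 -m handwheel '[[[0,0,-0.002,0,0,0],[0,0,-0.002,0,0,0],[0,0,-0.002,0,0,0]]]' && python3 -m handwheel '[[[0,0,0,0,0,0],[0,0,0,0,0,0],[0,0,0,0,0,0],[0,0,0,0,0,0],[0,-0.02,0,0,0,0],[0,-0.05,0,0,0,0],[0.02,-0.05,0,0,0,0],[0.04,-0.05,0,0,0,0],[0.05,-0.05,0,0,0,0],[0.05,-0.05,0,0,0,0]]]' 0.6
python3 - <<'E'
from h import *
b=snapshot("top");a=snapshot("scene")
A=cv2.resize(b[165:255,320:420],(500,450),interpolation=cv2.INTER_CUBIC);B=cv2.resize(a[140:230,290:350],(300,450),interpolation=cv2.INTER_CUBIC)
save(np.hstack([A,B]),"c9")
go((-101.7,0,fr(READER,-.135,0,.06),0),(-101.7,0,fr(READER,-.135,0,.004),0))
E
```

```text
clock: 15.38
tool_pos: [0.4889, -0.2456, 0.0036]
eef_rot: [-0.07, -0.703, 0.704, 0.074]
contact_force: [-4.5, 1.9, -0.1]
opening: 0.503
clock: 16.22
tool_pos: [0.4403, -0.2349, 0.0544]
eef_rot: [-0.071, -0.703, 0.704, 0.073]
contact_force: [-0.6, 0.0, 0.1]
opening: 0.801
t 16.3167 tcp [ 0.4439 -0.2354  0.0542] F [ 0.7854 -0.9325 -0.0513] open 0.8011298604939935
[-0.0046, -0.0058, 0.0029, -0.0002, 0.0006, -0.0007] rows 0.2 tcp [ 0.4478 -0.2391  0.06  ]
[-0.0045, 0.0502, 0.0029, -0.0002, 0.0006, -0.0007] rows 1.3 tcp [ 0.4478 -0.2391  0.004 ]
```

View pics/c9.png

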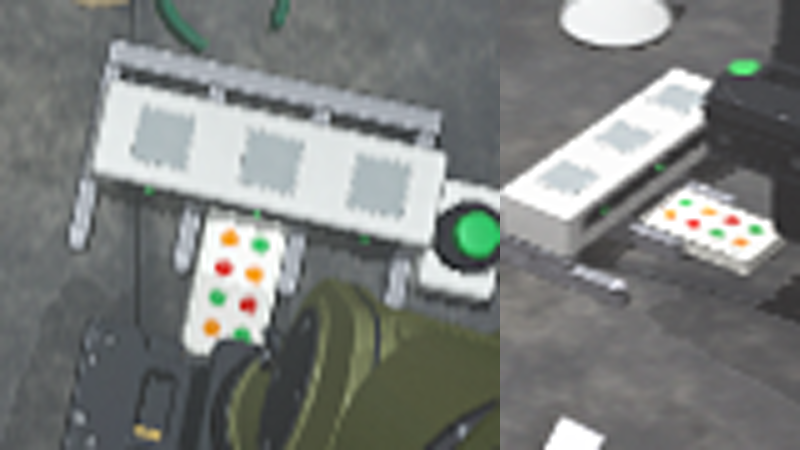

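It sits in the middle lane, coated side up, front just at the bridge. I'll push it home with shut fingers and watch the force.

```bash
python3 -m handwheel '[[[0.003,0,0.002,0,0,0],[0.003,0,0.002,0,0,0],[0.003,0,0.002,0,0,0],[0.003,0,0.002,0,0,0],[0.003,0,0.002,0,0,0],[0.003,0.02,0.002,0,0,0],[0.003,0.04,0.002,0,0,0],[0.003,0.05,0.002,0,0,0],[0.003,0.05,0.002,0,0,0]]]' -1 && python3 -m handwheel '[[[-0.02,0,0,0,0,0],[-0.03,0,0,0,0,0],[-0.04,0,0,0,0,0],[-0.048,0,0,0,0,0],[-0.056,0,0,0,0,0],[-0.064,0,0,0,0,0],[-0.07,0,0,0,0,0],[-0.076,0,0,0,0,0],[-0.08,0,0,0,0,0],[-0.084,0,0,0,0,0],[-0.086,0,0,0,0,0],[-0.086,0,0,0,0,0]]]'
python3 - <<'E'
from h import *
go((-101.7,0,fr(READER,-.044,0,.004),0))
E
```

```text
clock: 17.07
tool_pos: [0.4385, -0.2357, 0.0023]
eef_rot: [0.07, 0.704, -0.703, -0.072]
contact_force: [-0.1, 1.1, 0.6]
opening: 0.145
clock: 18.07
tool_pos: [0.5243, -0.2537, 0.004]
eef_rot: [-0.072, -0.703, 0.704, 0.071]
contact_force: [0.1, -0.4, 0.1]
opening: 0.007
t 18.0667 tcp [ 0.5243 -0.2537  0.004 ] F [ 0.1045 -0.4215  0.0622] open 0.006956376972741625
[-0.0132, 0.0, 0.0012, -0.0001, 0.0006, -0.0004] rows 0.3 tcp [ 0.5369 -0.2576  0.004 ]
```

```bash
python3 -m handwheel '[[[-0.004,0,0.001,0,0,0],[-0.007,0,0.001,0,0,0],[-0.01,0,0.001,0,0,0],[-0.01,0,0.001,0,0,0]]]' && python3 -m handwheel '[[[-0.001,0,0,0,0,0],[-0.002,0,0,0,0,0],[-0.003,0,0,0,0,0],[-0.003,0,0,0,0,0]]]'&& python3 -m handwheel '[[[-0.001,0,0,0,0,0],[-0.002,0,0,0,0,0],[-0.002,0,0,0,0,0],[-0.002,0,0,0,0,0]]]'
```

```text
clock: 18.4
tool_pos: [0.5342, -0.2568, 0.0041]
eef_rot: [-0.072, -0.703, 0.704, 0.071]
contact_force: [-0.5, 0.1, 0.4]
opening: 0.007
clock: 18.73
tool_pos: [0.5345, -0.2568, 0.0039]
eef_rot: [0.07, 0.704, -0.703, -0.073]
contact_force: [-4.3, 0.8, 3.7]
opening: 0.009
clock: 19.07
tool_pos: [0.5345, -0.2569, 0.0038]
eef_rot: [0.069, 0.704, -0.703, -0.074]
contact_force: [-7.6, 1.5, 5.8]
opening: 0.005
```

Motion stops at about the predicted home position with rising force, so the carrier is against the stop. One firmer push, then I'll retreat and look.

```bash
python3 -m handwheel '[[[-0.002,0,0,0,0,0],[-0.004,0,0,0,0,0],[-0.004,0,0,0,0,0]]]' && python3 -m handwheel '[[[0.02,0,0,0,0,0],[0.06,0,0,0,0,0],[0.09,-0.03,0,0,0,0],[0.12,-0.08,0,0,0,0],[0.13,-0.15,0,0,0,0],[0.13,-0.15,0,0,0,0],[0.13,-0.15,0,0,0,0]]]' 1
python3 - <<'E'
from h import *
b=snapshot("top");a=snapshot("scene")
A=cv2.resize(b[165:255,320:420],(500,450),interpolation=cv2.INTER_CUBIC);B=cv2.resize(a[140:230,290:350],(300,450),interpolation=cv2.INTER_CUBIC)
save(np.hstack([A,B]),"c10")
hsv=cv2.cvtColor(b,cv2.COLOR_RGB2HSV);m=(hsv[...,2]>125).astype(np.uint8)
bl=((hsv[...,0]>100)&(hsv[...,0]<125)&(hsv[...,1]>120)&(hsv[...,2]>120)).astype(np.uint8)
n,l,st,ce=cv2.connectedComponentsWithStats(m)
nb,lb,sb,cb=cv2.connectedComponentsWithStats(cv2.dilate(bl,np.ones((3,3))))
for i in range(1,nb):
    if sb[i,4]<200:continue
    k=np.bincount(l[lb==i],minlength=n);k[0]=0;k=k.argmax();v,u=np.nonzero(l==k);P=np.array([ray("top",x,y,.012)[:2] for x,y in zip(u,v)])
    print(cb[i],cv2.minAreaRect((P*1000).astype(np.float32)))
go((70.5,0,(.42,.15,.2),0))
E
```

```text
clock: 19.32
tool_pos: [0.5346, -0.2569, 0.0035]
eef_rot: [0.066, 0.704, -0.703, -0.077]
contact_force: [-13.7, 3.9, 11.5]
opening: 0.003
clock: 19.9
tool_pos: [0.4164, -0.2338, 0.1596]
eef_rot: [-0.075, -0.702, 0.705, 0.068]
contact_force: [0.7, -0.4, 0.9]
opening: 0.509
[ 37.5255 152.8265] ((700.3115844726562, 688.8314208984375), (124.04696655273438, 75.90205383300781), 24.32663917541504)
[139.7136 219.1358] ((522.8169555664062, 371.32513427734375), (46.28776550292969, 93.29480743408203), 71.0663070678711)
t 20.0 tcp [ 0.4166 -0.2332  0.1561] F [-0.4064 -0.0118 -0.2729] open 0.6043681962108352
[0.0735, -0.0451, -0.376, -0.0035, -0.9562, 0.0005] rows 24.0 tcp [0.42 0.15 0.2 ]
```

View pics/c10.png

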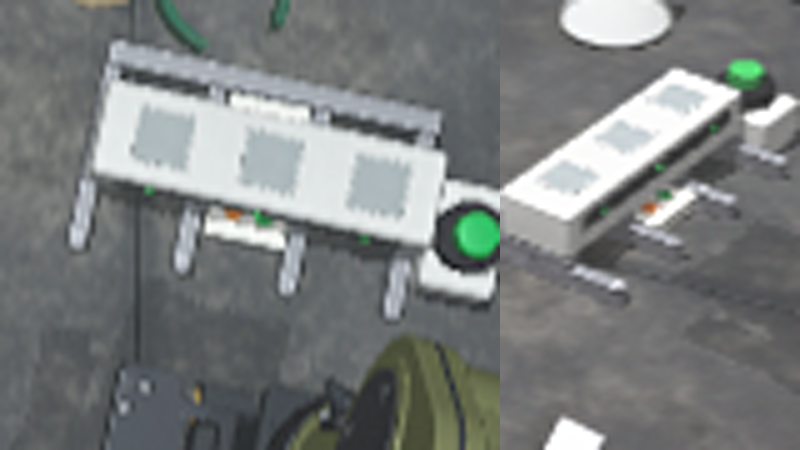

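Carrier 1 is home: coated face up, with no gap to the rear stop at crop (270,103). Carrier A hasn't moved: (0.522, 0.3715), width axis 70.8°. Going there.

```bash
python3 -m handwheel '[[[0.0735,-0.045,-0.376,0,-0.956,0],[0.0735,-0.045,-0.376,0,-0.956,0],[0.0735,-0.045,-0.376,0,-0.956,0],[0.0735,-0.045,-0.376,0,-0.956,0],[0.0735,-0.045,-0.376,0,-0.956,0],[0.0735,-0.045,-0.376,0,-0.956,0],[0.0735,-0.045,-0.376,0,-0.956,0],[0.0735,-0.045,-0.376,0,-0.956,0],[0.0735,-0.045,-0.376,0,-0.956,0],[0.0735,-0.045,-0.376,0,-0.956,0],[0.0735,-0.045,-0.376,0,-0.956,0],[0.0735,-0.045,-0.376,0,-0.956,0]]]' 1
python3 - <<'E'
from h import *
g=end((.5218,.3715),160.7,.030);up=g.copy();up[2]=.1
go((70.7,0,up,OFF),(70.7,0,g,OFF))
E
```

```text
clock: 21.0
tool_pos: [0.4183, 0.1535, 0.1976]
eef_rot: [-0.43, 0.562, -0.561, 0.43]
contact_force: [0.3, -0.3, -1.2]
opening: 1.001
t 21.0 tcp [0.4183 0.1535 0.1976] F [ 0.3445 -0.3027 -1.1558] open 1.0009918113808296
[-0.2395, 0.1019, 0.0134, -0.0001, -0.4765, -0.0005] rows 12.0 tcp [0.4935 0.3814 0.096 ]
[-0.2394, 0.1959, 0.0134, -0.0001, -0.4765, -0.0005] rows 2.3 tcp [0.4935 0.3814 0.002 ]
```

```bash
python3 -m handwheel '[[[-0.2395,0.1,0.0134,0,-0.4765,0],[-0.2395,0.1,0.0134,0,-0.4765,0],[-0.2395,0.1,0.0134,0,-0.4765,0],[-0.2395,0.1,0.0134,0,-0.4765,0],[-0.2395,0.1,0.0134,0,-0.4765,0],[-0.2395,0.1,0.0134,0,-0.4765,0],[-0.2395,0.1,0.0134,0,-0.4765,0],[-0.2395,0.1,0.0134,0,-0.4765,0],[-0.2395,0.1,0.0134,0,-0.4765,0],[-0.2395,0.1,0.0134,0,-0.4765,0],[-0.2395,0.1,0.0134,0,-0.4765,0],[-0.2395,0.1,0.0134,0,-0.4765,0]]]' && python3 -m handwheel '[[[0,0.04,0,0,0,0],[0,0.07,0,0,0,0],[0,0.085,0,0,0,0],[0,0.0955,0,0,0,0],[0,0.0955,0,0,0,0]]]'
python3 - <<'E'
from h import *
g=end((.5218,.3715),160.7,.030)
a=snapshot("scene");save(a,"c11",(170,270,300,390),4)
go((70.7,0,g,OFF))
E
```

```text
clock: 22.0
tool_pos: [0.4952, 0.3784, 0.0965]
eef_rot: [0.697, -0.121, 0.119, -0.697]
contact_force: [0.1, -0.6, -0.1]
opening: 1.002
clock: 22.42
tool_pos: [0.4947, 0.3778, 0.0021]
eef_rot: [0.697, -0.122, 0.121, -0.696]
contact_force: [-1.2, -0.2, 0.4]
opening: 1.0
t 22.4667 tcp [0.4953 0.3785 0.0027] F [ 0.1899 -0.0981 -0.6259] open 0.9996582876046429
[-0.0027, 0.0007, 0.0021, -0.0, -0.0031, -0.0002] rows 0.1 tcp [0.4935 0.3814 0.002 ]
```

View pics/c11.png

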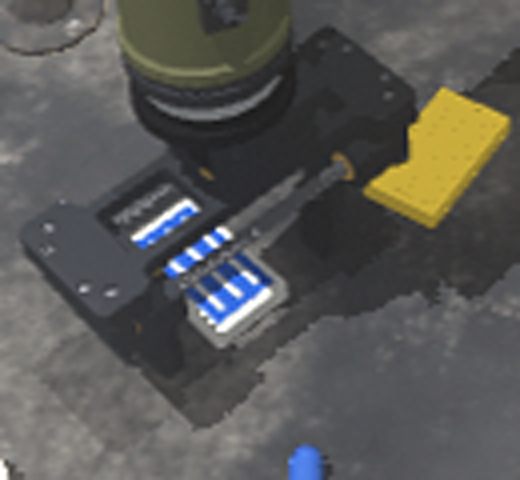

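The fingers straddle the near end. I'll close, lift and carry it to the cradle.

```bash
python3 -m handwheel '[[[-0.002,0,0.001,0,0,0],[-0.002,0,0.001,0,0,0],[-0.002,0,0.001,0,0,0],[-0.002,0,0.001,0,0,0],[-0.002,0,0.001,0,0,0],[-0.002,0,0.001,0,0,0],[-0.002,0,0.001,0,0,0],[-0.002,0,0.001,0,0,0],[-0.002,-0.01,0.001,0,0,0],[-0.002,-0.03,0.001,0,0,0],[-0.002,-0.07,0.001,0,0,0],[-0.002,-0.11,0.001,0,0,0]]]' -1 50
python3 - <<'E'
from h import *
go((-12.6,0,(.43,.17,.12),OFF),(-12.6,40,GA+[0,0,.035],OFF))
E
```

```text
clock: 23.47
tool_pos: [0.4932, 0.3784, 0.1138]
eef_rot: [0.698, -0.122, 0.121, -0.695]
contact_force: [0.9, -0.4, -0.5]
opening: 0.505
t 23.4667 tcp [0.4932 0.3784 0.1138] F [ 0.8599 -0.4033 -0.5106] open 0.5046341614894476
[0.0113, -0.0015, -0.2175, 0.0012, 0.4597, 0.0005] rows 11.6 tcp [0.43  0.17  0.116]
[0.1172, 0.0155, -0.2642, 0.1611, 0.4392, 0.1821] rows 5.6 tcp [0.5137 0.09   0.099 ]
```

```bash
python3 -m handwheel '[[[0.011,-0.0015,-0.2175,0,0.4597,0],[0.011,-0.0015,-0.2175,0,0.4597,0],[0.011,-0.0015,-0.2175,0,0.4597,0],[0.011,-0.0015,-0.2175,0,0.4597,0],[0.011,-0.0015,-0.2175,0,0.4597,0],[0.011,-0.0015,-0.2175,0,0.4597,0],[0.011,-0.0015,-0.2175,0,0.4597,0],[0.011,-0.0015,-0.2175,0,0.4597,0],[0.011,-0.0015,-0.2175,0,0.4597,0],[0.011,-0.0015,-0.2175,0,0.4597,0],[0.011,-0.0015,-0.2175,0,0.4597,0],[0.011,-0.0015,-0.2175,0,0.4597,0]]]'
python3 - <<'E'
from h import *
go((-12.6,40,GA+[0,0,.035],OFF),(-12.6,40,GA+[0,0,-.001],OFF))
E
```

```text
clock: 24.47
tool_pos: [0.4307, 0.1715, 0.1155]
eef_rot: [0.44, -0.553, 0.553, -0.441]
contact_force: [0.2, -0.0, 0.3]
opening: 0.502
t 24.4667 tcp [0.4307 0.1715 0.1155] F [ 0.2496 -0.0161  0.3017] open 0.5022830633574462
[0.0609, 0.0166, 0.0991, -0.001, -0.0017, 0.2221] rows 5.6 tcp [0.5137 0.09   0.099 ]
[0.0609, 0.0526, 0.0991, -0.001, -0.0017, 0.2221] rows 0.9 tcp [0.5137 0.09   0.063 ]
```

```bash
python3 -m handwheel '[[[0.061,0.0165,0.099,0,0,0.2221],[0.061,0.0165,0.099,0,0,0.2221],[0.061,0.0165,0.099,0,0,0.2221],[0.061,0.0165,0.099,0,0,0.2221],[0.061,0.0165,0.099,0,0,0.2221],[0.061,0.0165,0.099,0,0,0.2221],[0.061,0.0165,0.099,0,0,0.2221],[0.061,0.028,0.099,0,0,0.2221],[0.061,0.038,0.099,0,0,0.2221],[0.061,0.047,0.099,0,0,0.2221],[0.061,0.053,0.099,0,0,0.2221],[0.061,0.053,0.099,0,0,0.2221]]]'
python3 - <<'E'
from h import *
go((-12.6,40,GA+[0,0,-.003],OFF))
E
```

```text
clock: 25.47
tool_pos: [0.514, 0.0913, 0.0616]
eef_rot: [-0.228, 0.669, -0.367, 0.605]
contact_force: [0.5, -0.6, -0.7]
opening: 0.506
t 25.4667 tcp [0.514  0.0913 0.0616] F [ 0.508  -0.6098 -0.7406] open 0.506302103120477
[0.0014, -0.0004, -0.0001, 0.0003, 0.0011, 0.0008] rows 0.0 tcp [0.5137 0.09   0.061 ]
```

Same pose as the first time. Release, back off, go behind.

```bash
python3 -m handwheel '[[[0,0,0,0,0,0],[0,0,0,0,0,0],[0,0,0,0,0,0],[0,0,0,0,0,0],[0,0,0,0,0,0],[0,0,0,0,0,0],[0,-0.01,0,0,0,0],[0,-0.02,0,0,0,0],[0,-0.035,0,0,0,0],[0,-0.035,0,0,0,0]]]' 0.9
python3 - <<'E'
from h import *
go((-12.6,0,fr(CRADLE,0,.05,.11),0),(-12.6,0,fr(CRADLE,0,.097,.11),0),(-12.6,0,fr(CRADLE,0,.097,.045),0))
b=snapshot("top");hsv=cv2.cvtColor(b,cv2.COLOR_RGB2HSV)
bl=((hsv[...,0]>100)&(hsv[...,0]<125)&(hsv[...,1]>120)&(hsv[...,2]>100)).astype(np.uint8)
v,u=np.nonzero(bl[190:260,220:300]);print(len(u),u.min()+220,u.max()+220,v.min()+190,v.max()+190)
E
```

```text
clock: 26.3
tool_pos: [0.5095, 0.0666, 0.0897]
eef_rot: [-0.226, 0.669, -0.369, 0.604]
contact_force: [0.2, 0.2, 0.4]
opening: 0.949
t 26.3 tcp [0.5095 0.0666 0.0897] F [0.1877 0.1957 0.3828] open 0.9486936227282143
[-0.0287, -0.0025, -0.0011, -0.0009, -0.0006, -0.222] rows 5.6 tcp [0.5129 0.0867 0.11  ]
[-0.0647, 0.0277, -0.0012, -0.0009, -0.0006, -0.222] rows 1.1 tcp [0.5232 0.1326 0.11  ]
[-0.0229, 0.0775, -0.0013, -0.0009, -0.0006, -0.222] rows 1.6 tcp [0.5232 0.1326 0.045 ]
121 240 259 216 231
```

The blue area matches the first carrier's lean pose (columns 240–259). Go behind and push.

```bash
python3 -m handwheel '[[[-0.029,-0.002,-0.001,0,0,-0.222],[-0.029,-0.002,-0.001,0,0,-0.222],[-0.029,-0.002,-0.001,0,0,-0.222],[-0.029,-0.002,-0.001,0,0,-0.222],[-0.029,-0.002,-0.001,0,0,-0.222],[-0.029,-0.002,-0.001,0,0,-0.222],[-0.064,0.027,-0.001,0,0,-0.222],[-0.064,0.027,-0.001,0,0,-0.222],[-0.023,0.077,-0.001,0,0,-0.222],[-0.023,0.077,-0.001,0,0,-0.222],[-0.023,0.077,-0.001,0,0,-0.222],[-0.023,0.077,-0.001,0,0,-0.222]]]' -1 && python3 -m handwheel '[[[0.025,0,0.002,0,0,0],[0.035,-0.01,0.002,0,0,0],[0.045,-0.018,0.002,0,0,0],[0.055,-0.024,0.002,0,0,0],[0.065,-0.027,0.002,0,0,0],[0.073,-0.028,0.002,0,0,0],[0.081,-0.028,0.002,0,0,0],[0.089,-0.028,0.002,0,0,0],[0.096,-0.028,0.002,0,0,0],[0.101,-0.028,0.002,0,0,0],[0.106,-0.028,0.002,0,0,0],[0.11,-0.028,0.002,0,0,0]]]'
python3 - <<'E'
from h import *
go((-12.6,0,fr(CRADLE,0,-.005,.115),0),(-12.6,-40,GB,-.04),(-12.6,-40,GB,OFF))
E
```

```text
clock: 27.35
tool_pos: [0.5215, 0.1342, 0.0436]
eef_rot: [-0.443, 0.552, -0.551, 0.442]
contact_force: [1.0, -0.3, 0.7]
opening: 0.066
clock: 28.35
tool_pos: [0.5004, 0.0256, 0.0723]
eef_rot: [0.442, -0.552, 0.552, -0.442]
contact_force: [0.3, -0.4, -0.7]
opening: 0.007
t 28.35 tcp [0.5004 0.0256 0.0723] F [ 0.2946 -0.4008 -0.7162] open 0.00746691544169802
[-0.0074, -0.0427, -0.0011, -0.0, -0.0001, 0.0] rows 1.0 tcp [0.5009 0.033  0.115 ]
[0.0117, -0.0219, -0.0011, -0.0, -0.0001, -0.2222] rows 5.6 tcp [0.4968 0.0144 0.0942]
[0.0399, 0.0118, -0.0011, -0.0, -0.0001, -0.2222] rows 1.1 tcp [ 0.4906 -0.0132  0.0605]
```

```bash
python3 -m handwheel '[[[-0.008,-0.043,-0.001,0,0,0],[-0.008,-0.043,-0.001,0,0,0],[0.011,-0.022,-0.001,0,0,-0.2222],[0.011,-0.022,-0.001,0,0,-0.2222],[0.011,-0.022,-0.001,0,0,-0.2222],[0.011,-0.022,-0.001,0,0,-0.2222],[0.011,-0.022,-0.001,0,0,-0.2222],[0.011,-0.022,-0.001,0,0,-0.2222],[0.011,-0.022,-0.001,0,0,-0.2222],[0.011,-0.022,-0.001,0,0,-0.2222]]]' 1 50
python3 - <<'E'
from h import *
b=snapshot("top");a=snapshot("scene")
A=cv2.resize(b[190:260,220:300],(480,420),interpolation=cv2.INTER_CUBIC);B=cv2.resize(a[200:290,255:325],(327,420),interpolation=cv2.INTER_CUBIC)
save(np.hstack([A,B])[:,:800],"c12")
go((-12.6,-40,GB,OFF))
E
```

```text
clock: 29.18
tool_pos: [0.4971, 0.0165, 0.0936]
eef_rot: [0.604, -0.367, 0.669, -0.228]
contact_force: [-0.6, -0.5, -0.9]
opening: 0.739
t 29.2833 tcp [0.4971 0.0138 0.0951] F [ 0.0778 -0.6379  0.6495] open 0.8298364030064426
[-0.0009, 0.0443, -0.0004, 0.0002, -0.0007, -0.0002] rows 1.1 tcp [ 0.4906 -0.0132  0.0605]
```

View pics/c12.png

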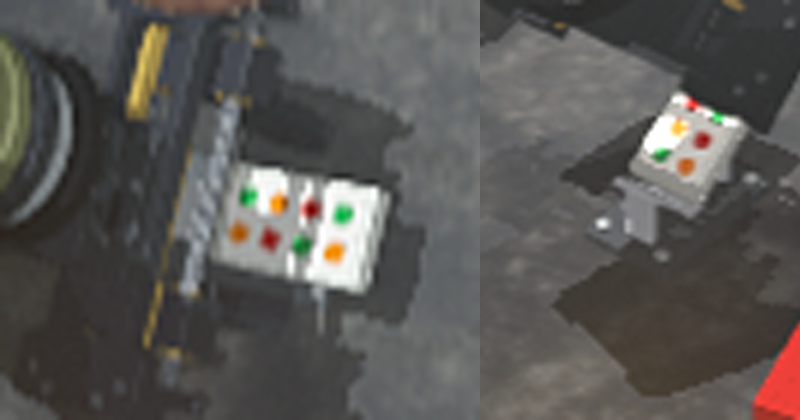

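Carrier 2 is flipped too, in nearly the same pose (upper end at crop (375,240)). Grip and lift, as before.

```bash
python3 -m handwheel '[[[-0.001,0.02,0,0,0,0],[-0.001,0.034,0,0,0,0],[-0.001,0.044,0,0,0,0],[-0.001,0.044,0,0,0,0]]]' && python3 -m handwheel '[[[0,0,0,0,0,0],[0,0,0,0,0,0],[0,0,0,0,0,0],[0,0,0,0,0,0],[0,0,0,0,0,0],[0,0,0,0,0,0],[0,0,0,0,0,0],[0,0,0,0,0,0],[0.006,-0.008,0,0,0,0],[0.012,-0.015,0,0,0,0],[0.018,-0.021,0,0,0,0],[0.024,-0.028,0,0,0,0]]]' -1 50
python3 - <<'E'
from h import *
go((-12.6,0,(.44,-.06,.11),OFF),(-101.7,0,(.43,-.16,.11),OFF))
E
```

```text
clock: 29.62
tool_pos: [0.49, -0.0149, 0.0603]
eef_rot: [0.604, -0.368, 0.67, -0.224]
contact_force: [-0.9, 0.1, 1.3]
opening: 1.001
clock: 30.62
tool_pos: [0.4911, -0.0119, 0.0982]
eef_rot: [0.604, -0.367, 0.67, -0.227]
contact_force: [0.3, 0.4, -0.6]
opening: 0.497
t 30.6167 tcp [ 0.4911 -0.0119  0.0982] F [ 0.2754  0.3511 -0.6335] open 0.4974268674895273
[0.0496, 0.0313, -0.0393, -0.0002, -0.0003, 0.2221] rows 5.6 tcp [ 0.44  -0.06   0.106]
[0.126, 0.0954, -0.0272, -0.1722, 0.4727, 0.1747] rows 12.4 tcp [ 0.43  -0.16   0.106]
```

```bash
python3 -m handwheel '[[[0.0495,0.031,-0.04,0,0,0.222],[0.0495,0.031,-0.04,0,0,0.222],[0.0495,0.031,-0.04,0,0,0.222],[0.0495,0.031,-0.04,0,0,0.222],[0.0495,0.031,-0.04,0,0,0.222],[0.0495,0.031,-0.04,0,0,0.222],[0.126,0.095,-0.028,-0.1724,0.4731,0.1743],[0.126,0.095,-0.028,-0.1724,0.4731,0.1743],[0.126,0.095,-0.028,-0.1724,0.4731,0.1743],[0.126,0.095,-0.028,-0.1724,0.4731,0.1743],[0.126,0.095,-0.028,-0.1724,0.4731,0.1743],[0.126,0.095,-0.028,-0.1724,0.4731,0.1743]]]'
python3 - <<'E'
from h import *
go((-101.7,0,fr(READER,-.155,.061,.08),OFF),(-101.7,0,fr(READER,-.155,.061,.008),OFF))
E
```

```text
clock: 31.62
tool_pos: [0.429, -0.1607, 0.106]
eef_rot: [0.207, -0.676, 0.677, -0.206]
contact_force: [0.3, 0.6, -1.3]
opening: 0.499
t 31.6167 tcp [ 0.429  -0.1607  0.106 ] F [ 0.3069  0.6115 -1.323 ] open 0.4993026533865136
[-0.0015, 0.0301, 0.0185, -0.0007, 0.2536, 0.0001] rows 6.4 tcp [ 0.4406 -0.1753  0.076 ]
[-0.0016, 0.1021, 0.0184, -0.0007, 0.2536, 0.0001] rows 1.7 tcp [ 0.4406 -0.1753  0.004 ]
```

```bash
python3 -m handwheel '[[[-0.0015,0.03,0.0185,0,0.2536,0],[-0.0015,0.03,0.0185,0,0.2536,0],[-0.0015,0.03,0.0185,0,0.2536,0],[-0.0015,0.03,0.0185,0,0.2536,0],[-0.0015,0.03,0.0185,0,0.2536,0],[-0.0015,0.03,0.0185,0,0.2536,0],[-0.0015,0.03,0.0185,0,0.2536,0],[-0.0015,0.06,0.0185,0,0.2536,0],[-0.0015,0.09,0.0185,0,0.2536,0],[-0.0015,0.1,0.0185,0,0.2536,0],[-0.0015,0.1,0.0185,0,0.2536,0],[-0.0015,0.1,0.0185,0,0.2536,0]]]'
python3 - <<'E'
from h import *
go((-101.7,0,fr(READER,-.155,.061,.0075),OFF),(-101.7,0,fr(READER,-.09,.061,.0075),OFF))
b=snapshot("top");a=snapshot("scene")
A=cv2.resize(b[165:255,320:420],(500,450),interpolation=cv2.INTER_CUBIC);B=cv2.resize(a[140:230,290:350],(300,450),interpolation=cv2.INTER_CUBIC)
save(np.hstack([A,B]),"c13")
E
```

```text
clock: 32.62
tool_pos: [0.4408, -0.1739, 0.0053]
eef_rot: [-0.068, -0.703, 0.704, 0.069]
contact_force: [-0.8, 0.1, -1.3]
opening: 0.498
t 32.6167 tcp [ 0.4408 -0.1739  0.0053] F [-0.8235  0.1194 -1.3436] open 0.49840013252795334
[-0.0001, 0.0018, 0.0014, -0.0003, 0.003, 0.0004] rows 0.1 tcp [ 0.4406 -0.1753  0.0035]
[-0.0651, 0.0018, 0.0021, -0.0003, 0.003, 0.0004] rows 1.6 tcp [ 0.5042 -0.1885  0.0035]
```

View pics/c13.png

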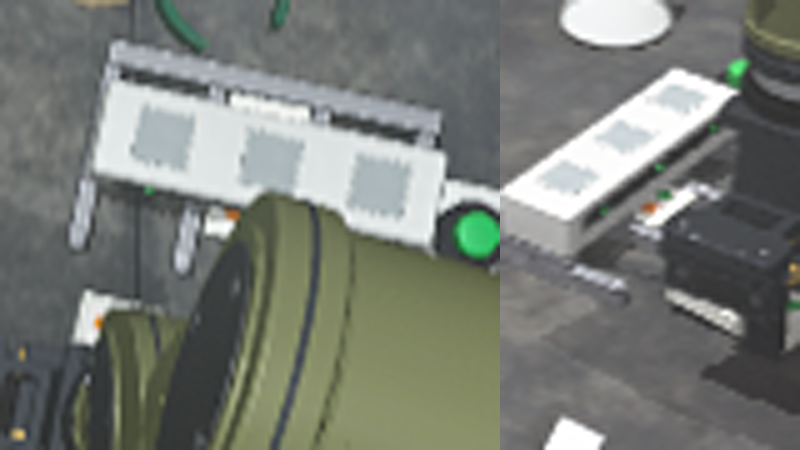

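Relative to its divider nose this carrier's corner sits almost exactly as the first one's did (Δ(10,47) against (9,50) crop px). The first one rubbed slightly on the -y side, so I'll shift 1 mm to +y and insert.

```bash
python3 -m handwheel '[[[-0.008,0.001,-0.001,0,0.001,0],[-0.016,0.001,-0.001,0,0.001,0],[-0.024,0.001,-0.001,0,0.001,0],[-0.03,0.001,-0.001,0,0.001,0],[-0.036,0.001,-0.001,0,0.001,0],[-0.042,0.001,-0.001,0,0.001,0],[-0.048,0.001,-0.001,0,0.001,0],[-0.053,0.001,-0.001,0,0.001,0],[-0.058,0.001,-0.001,0,0.001,0],[-0.062,0.001,-0.001,0,0.001,0],[-0.062,0.001,-0.001,0,0.001,0]]]'
```

```text
clock: 33.63
tool_pos: [0.5012, -0.185, 0.0039]
eef_rot: [-0.069, -0.703, 0.704, 0.071]
contact_force: [-1.7, -0.7, -0.7]
opening: 0.504
```

Low force, so it is sliding in cleanly. Release and move behind it.

```bash
python3 -m handwheel '[[[0,0,0,0,0,0],[0,0,0,0,0,0],[0,0,0,0,0,0],[0,0,0,0,0,0],[0,-0.02,0,0,0,0],[0,-0.05,0,0,0,0],[0.02,-0.05,0,0,0,0],[0.04,-0.05,0,0,0,0],[0.05,-0.05,0,0,0,0],[0.05,-0.05,0,0,0,0]]]' 0.6 && python3 -m handwheel '[[[0.003,0,0,0,0,0],[0.003,0,0,0,0,0],[0.003,0,0,0,0,0],[0.003,0,0,0,0,0],[0.003,0,0,0,0,0],[0.003,0.02,0,0,0,0],[0.003,0.04,0,0,0,0],[0.003,0.05,0,0,0,0],[0.003,0.05,0,0,0,0]]]' -1
python3 - <<'E'
from h import *
go((-101.7,0,fr(READER,-.135,.06,.004),0),(-101.7,0,fr(READER,-.0464,.06,.004),0))
E
```

```text
clock: 34.47
tool_pos: [0.4501, -0.1748, 0.0545]
eef_rot: [-0.069, -0.703, 0.704, 0.072]
contact_force: [0.0, -0.7, 0.2]
opening: 0.802
clock: 35.22
tool_pos: [0.4493, -0.1741, 0.0025]
eef_rot: [-0.069, -0.703, 0.704, 0.071]
contact_force: [-0.4, -0.0, 0.9]
opening: 0.145
t 35.2167 tcp [ 0.4493 -0.1741  0.0025] F [-0.3844 -0.0089  0.8704] open 0.1450967914821129
[-0.0117, -0.0016, 0.004, -0.0002, 0.0017, 0.001] rows 0.3 tcp [ 0.46   -0.1804  0.004 ]
[-0.1003, -0.0019, 0.0045, -0.0002, 0.0017, 0.001] rows 2.1 tcp [ 0.5467 -0.1983  0.004 ]
```

```bash
python3 -m handwheel '[[[-0.025,-0.001,0.001,0,0,0],[-0.036,-0.001,0.002,0,0,0],[-0.046,-0.001,0.003,0,0,0],[-0.054,-0.001,0.003,0,0,0],[-0.062,-0.001,0.003,0,0,0],[-0.07,-0.001,0.003,0,0,0],[-0.077,-0.001,0.003,0,0,0],[-0.083,-0.001,0.003,0,0,0],[-0.088,-0.001,0.003,0,0,0],[-0.092,-0.001,0.003,0,0,0],[-0.095,-0.001,0.003,0,0,0],[-0.095,-0.001,0.003,0,0,0]]]' && python3 -m handwheel '[[[-0.002,0,0,0,0,0],[-0.004,0,0,0,0,0],[-0.006,0,0,0,0,0],[-0.006,0,0,0,0,0]]]' && python3 -m handwheel '[[[-0.001,0,0,0,0,0],[-0.003,0,0,0,0,0],[-0.003,0,0,0,0,0],[-0.003,0,0,0,0,0]]]'
```

```text
clock: 36.22
tool_pos: [0.5434, -0.1964, 0.0052]
eef_rot: [-0.071, -0.703, 0.704, 0.07]
contact_force: [0.6, 0.4, -0.8]
opening: 0.004
clock: 36.55
tool_pos: [0.5474, -0.1973, 0.005]
eef_rot: [-0.069, -0.703, 0.704, 0.071]
contact_force: [-2.7, 1.0, 1.8]
opening: 0.001
clock: 36.88
tool_pos: [0.5475, -0.1973, 0.0049]
eef_rot: [-0.068, -0.703, 0.704, 0.073]
contact_force: [-7.7, 2.6, 5.3]
opening: 0.005
```

```bash
python3 -m handwheel '[[[-0.002,0,0,0,0,0],[-0.004,0,0,0,0,0],[-0.004,0,0,0,0,0]]]' && python3 -m handwheel '[[[0.02,0,0,0,0,0],[0.06,0,0,0,0,0],[0.09,-0.03,0,0,0,0],[0.12,-0.08,0,0,0,0],[0.12,-0.13,0,0,0,0],[0.12,-0.13,0,0,0,0],[0.12,-0.13,0,0,0,0]]]'
python3 - <<'E'
from h import *
b=snapshot("top");a=snapshot("scene")
A=cv2.resize(b[165:255,320:420],(500,450),interpolation=cv2.INTER_CUBIC);B=cv2.resize(a[140:230,290:350],(300,450),interpolation=cv2.INTER_CUBIC)
save(np.hstack([A,B]),"c14")
go((-101.7,0,(.546,-.375,.12),0),(-101.7,0,(.546,-.375,.058),0))
E
```

```text
clock: 37.13
tool_pos: [0.5475, -0.1974, 0.0046]
eef_rot: [0.065, 0.704, -0.704, -0.076]
contact_force: [-14.1, 3.8, 12.3]
opening: 0.005
clock: 37.72
tool_pos: [0.4403, -0.1759, 0.1396]
eef_rot: [-0.074, -0.703, 0.704, 0.067]
contact_force: [0.6, -1.1, -0.4]
opening: 0.006
t 37.8167 tcp [ 0.4395 -0.1754  0.1362] F [-1.0716 -0.1643 -1.0471] open 0.011265759789971611
[-0.1438, 0.017, 0.1745, -0.0003, 0.0015, -0.0015] rows 5.4 tcp [ 0.546 -0.375  0.12 ]
[-0.1436, 0.079, 0.1745, -0.0003, 0.0015, -0.0015] rows 1.5 tcp [ 0.546 -0.375  0.058]
```

View pics/c14.png

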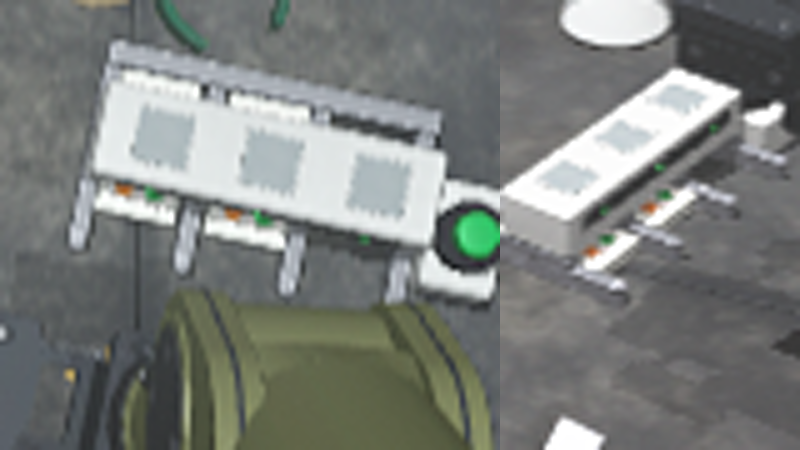

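Both carriers are home, coated side up, in the middle and +y lanes, and both show white right up to the stop. Now the button.

```bash
python3 -m handwheel '[[[-0.144,0.015,0.174,0,0,0],[-0.144,0.015,0.174,0,0,0],[-0.144,0.015,0.174,0,0,0],[-0.144,0.015,0.174,0,0,0],[-0.144,0.015,0.174,0,0,0],[-0.144,0.015,0.174,0,0,0],[-0.144,0.05,0.174,0,0,0],[-0.144,0.075,0.174,0,0,0],[-0.144,0.079,0.174,0,0,0],[-0.144,0.079,0.174,0,0,0]]]' && python3 -m handwheel '[[[0,0.004,0,0,0,0],[0,0.007,0,0,0,0],[0,0.007,0,0,0,0]]]' && python3 -m handwheel '[[[0,0.002,0,0,0,0],[0,0.004,0,0,0,0],[0,0.004,0,0,0,0]]]'
```

```text
clock: 38.65
tool_pos: [0.5426, -0.3732, 0.0531]
eef_rot: [0.068, 0.704, -0.703, -0.072]
contact_force: [-1.1, -1.0, -0.4]
opening: 0.008
clock: 38.9
tool_pos: [0.5453, -0.3741, 0.0502]
eef_rot: [-0.071, -0.703, 0.704, 0.07]
contact_force: [-0.2, 0.7, 2.4]
opening: 0.003
clock: 39.15
tool_pos: [0.5454, -0.3742, 0.0466]
eef_rot: [-0.071, -0.703, 0.704, 0.07]
contact_force: [-0.0, 0.9, 4.9]
opening: 0.008
```

```bash
python3 -m handwheel '[[[0,0.002,0,0,0,0],[0,0.004,0,0,0,0],[0,0.004,0,0,0,0],[0,0.004,0,0,0,0]]]' && python3 -m handwheel '[[[0,-0.03,0,0,0,0],[0,-0.07,0,0,0,0],[0,-0.1,0,0,0,0],[0.05,-0.14,0,0,0,0],[0.09,-0.17,0.04,0,0,0],[0.12,-0.17,0.08,0,0,0],[0.14,-0.17,0.1,0,0,0],[0.14,-0.17,0.1,0,0,0],[0.14,-0.17,0.1,0,0,0]]]'
python3 - <<'E'
from h import *
b=snapshot("top");a=snapshot("scene")
A=cv2.resize(b[165:255,320:420],(500,450),interpolation=cv2.INTER_CUBIC);B=cv2.resize(a[140:230,290:350],(300,450),interpolation=cv2.INTER_CUBIC)
save(np.hstack([A,B]),"c15");s=r.get_state();print(s["clock"],s["contact_force"],s["tool_pos"])
gt=a.astype(int);m=(gt[...,1]>gt[...,0]+60)&(gt[...,1]>gt[...,2]+40);v,u=np.nonzero(m[145:165,325:350]);print(u.mean()+325,v.mean()+145)
E
```

```text
clock: 39.48
tool_pos: [0.5455, -0.3742, 0.0461]
eef_rot: [-0.071, -0.703, 0.704, 0.07]
contact_force: [-6.2, 4.8, 29.5]
opening: 0.003
clock: 40.23
tool_pos: [0.3793, -0.4508, 0.2126]
eef_rot: [-0.073, -0.701, 0.706, 0.076]
contact_force: [-0.9, -1.6, 0.9]
opening: 0.006
40.3333 [ 0.9213 -0.2108  0.1994] [ 0.386  -0.4456  0.2119]
338.55555555555554 153.85185185185185
```

```bash
python3 - <<'E'
from h import *
p,q=[cv2.imread(f"pics/c{k}.png").astype(int) for k in(14,15)]
d=np.abs(p-q).max(2);print("diff in lane mouths/stop:",d[60:250,70:310].max(),d[60:250,70:310].mean())
b=snapshot("top");hsv=cv2.cvtColor(b,cv2.COLOR_RGB2HSV)
bl=((hsv[...,0]>100)&(hsv[...,0]<125)&(hsv[...,1]>120)&(hsv[...,2]>120)).astype(np.uint8)
n,l,st,ce=cv2.connectedComponentsWithStats(cv2.dilate(bl,np.ones((3,3))));print([(ce[k].round().tolist(),int(st[k,4])) for k in range(1,n) if st[k,4]>60])
s=r.get_state();print(s["contact_force"],np.abs(s["qd"]).max());job.finish_job()
E
```

```text
diff in lane mouths/stop: 7 5.010131578947369
[([58.0, 141.0], 84), ([38.0, 153.0], 392), ([18.0, 153.0], 82), ([105.0, 260.0], 158)]
[1.3213 0.9299 0.465 ] 0.03470043808860712
the job is handed in; nothing more can be done
```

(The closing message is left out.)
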